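# Set out the drinks rack at a roadside stall

### The arm

A 6-joint arm with a two-finger parallel gripper is mounted at the origin on the work surface. World frame = base frame: x ahead of the robot, y to its left, z up, the work surface at z = 0. Lengths are in m, angles in rad, forces in N, time in s.
With the tool pointing down it reaches from about 0.425 to 0.95 m from the base axis. Payload 3.5 kg.
Tool frame: the origin (TCP) lies on the centre line of the jaws, within the pads' length; the fingertips stand 14 mm ahead of it and the grasp point (between the pads) lies 5 mm behind it (tips_ahead is the distance from the TCP to the fingertips, in m); y points along the fingers, z is the direction in which the jaws open and shut, and the axes are right-handed (so a half turn about y gives the same grasp; the last joint's range is limited). The gripper opens to 85 mm and grips with 20 to 120 N. Pads are 22 mm wide; open, the fingers measure 114 mm over their backs; the gripper's body (76 mm by 85 mm) begins 54 mm behind the grasp point. The pads swing forward as they close: fully open they stand 13 mm farther back than shut.
Start: joints at [-1.487, 0.286, 1.577, -0, 1.279, -0.15], TCP at [0.156, -0.657, 0.22] pointing down, gripper open.
Joint ranges: [-2.77, 2.77], [-0.9, 2.22], [0.21, 2.48], [-1.53, 4.67], [0.24, 2.81], [-2.84, 2.84]. Speed limits (rad/s): [2.79, 2.79, 3.14, 3.14, 3.14, 3.14].

### API

Orientations are given as a unit quaternion [x, y, z, w].
In Python, from plant import get_state, read_camera, sign_off, tips_ahead gives the robot as it stands.
- The arm moves only by the tool send_rows, never from a script. Its argument "plan" is a list of rows, each a list of 2 entries, a list of its own where there are three numbers: the shift along the tool's x, y, z in units of 12 cm (1.0 is 12 cm), then the turn, a rotation vector about the tool's x, y, z in units of 360 degrees (1.0 is 360 degrees). In form: [[[tx, ty, tz], [rx, ry, rz]], ...]. A call has 1 to 12 rows; each row shifts and turns the commanded pose from where the row before left it, along the tool's axes as they then stand; what a row does not reach is not made up. A row lasts 1/10 s, in which the tool goes at most 50 mm and 8.59 degrees, less where a joint would pass 70% of its speed; a pose out of reach is approached as far as the arm can. A call with a number of a shift or a turn outside -1 to 1 is refused whole. A call with a gripper value outside its range is refused whole. "gripper" is the closure, from 0 (fully open) to 1 (shut), set as the call begins (left out, the last holds). The fingers move at their own pace and stop on an object; "grip_force" is the grip in N (left out, the last holds). Time passes only in rows, so rows that do not move let the fingers close. It gives the time, the measured TCP pose, the force and the opening at its end, in the units of the state.
- get_state(): the state, without advancing time (a new reading comes with each control period).
- read_camera(name): name is "scene" or "top" or "wrist"; returns a dict with "img" (384x512x3 uint8, blue, green, red), "fx", "fy", "cx", "cy" (pixels), "world_from_camera" (4x4, takes a point from camera to world coordinates); the wrist camera has in their place "mount" (4x4, takes a point from camera to tool coordinates, whose origin is the TCP and whose axes are the tool frame's). Camera axes: x right, y down, z forward; pixel columns grow to the right and rows downward; lengths in m; the calibration is good to about 2 mm. The wrist camera is an equidistant fisheye: a pixel r from the principal point sees the ray r / f radians off the axis. A picture is of the moment at which its call begins: read the wrist's pose just before it. There is no depth.
- sign_off(): hands the job in, once; it reports no verdict.
The state is a dict: "time": time; "qpos": joint angles; "dq": joint speeds; "joint_efforts": joint torques, N m; "eef_pos": TCP position; "tcp_rot": TCP orientation; "contact_force": force on the tool from outside, world axes, zero at the start; "wrist_torque": the same for the moment, N m; "opening": opening from 0.0 (shut) to 1.0 (fully open).
Only numpy, scipy, OpenCV 4.12 (cv2) and the standard library are available. Lean on these libraries where they do the work, as an engineer would, in place of code of your own. Each camera call takes 0.05 s, during which the arm holds its last target. There are 200 camera calls.

### The job

Open up the drinks counter: pull the red-knobbed ball-lock pin up out of the stowed hole, draw the blue rack towards you and push the pin fully home through the lug into the serving hole. Only then hang every bottle holder there is squarely on its own pair of twin pins, both holes on and the plate back against the rail, and stand one orange juice bottle in each hung holder. Leave the spare bottles standing, the other things on the counter undisturbed, and everything at rest.

Things in the scene. Friction and masses are not known exactly. Their poses are not given: they have to be found in the camera images.
- rack (a joint): Position in m of the blue rack along its floor tracks: 0 = stowed (its start, locked by the pin), growing as it comes towards the robot (rack_base's -x); at 0.080 its lug is over the serving hole. Stops at -0.004 and 0.100; friction about 2 N, stays where left. Rack 400 mm wide, three pairs of pins, 110 mm apart.
- rack_base: Fixed rack base: tracks along x at y +-190 mm; right of them a dark pin strip 150 x 50 mm, top 30 mm up, with 16 mm through holes at y -260: stowed at x +20, serving at x -60 (green mark). Grey block at x -20, y -315, top 45 mm up: 20 mm hole, where the pin may be parked upright. Origin on the counter midway between tracks, x away from robot, z up; yaw varies.
- serve_hole (a point): Centre of the serving hole's mouth on the pin strip's top, 30 mm above the counter. The hole is 16 mm wide and 30 mm deep.
- lug_top (a point): Mouth of the 16 mm through hole in the yellow lug (50 x 50 mm, underside 33, top 60 mm above the counter), which moves with the rack. Two spring balls in the hole, 14 mm below the top, are the pin's detent. The rack's nearest upright, 205 mm tall, stands 70 mm to +y and 46 mm farther in x. Axes as rack_base.
- lock_pin: Ball-lock pin: red knob 24 mm wide, 4 to 50 mm above the origin; origin at the underside of its 26 mm flange, z up; shaft 14 mm, 56 long, last 12 tapering to 6 mm, so holes 4 mm out of line pull true. Seated: origin at lug_top, shaft 26 mm in the strip. Detent: about 8 N to pull free, 2 to 8 N to push home. Raised 30 to 40 mm it clears the strip but stays in the lug, and can draw the rack along.
- twin0 (a point): Midpoint between the roots of the right-hand (-y) twin pins, on the front (-x) face of the rack's upper rail (175 to 205 mm high, 16 deep), 190 mm up. Axes as rack_base. The two 8 mm pins stand at y +-25 mm, 20 mm long, pointing to -x and up by 22 degrees (0.384 rad). A lower rail (85 to 105 mm high, same front face) backs the holder's plate.
- twin1 (a point): Midpoint between the roots of the middle twin pins, on the front (-x) face of the rack's upper rail (175 to 205 mm high, 16 deep), 190 mm up. Axes as rack_base. The two 8 mm pins stand at y +-25 mm, 20 mm long, pointing to -x and up by 22 degrees (0.384 rad). A lower rail (85 to 105 mm high, same front face) backs the holder's plate.
- twin2 (a point): Midpoint between the roots of the left-hand (+y) twin pins, on the front (-x) face of the rack's upper rail (175 to 205 mm high, 16 deep), 190 mm up. Axes as rack_base. The two 8 mm pins stand at y +-25 mm, 20 mm long, pointing to -x and up by 22 degrees (0.384 rad). A lower rail (85 to 105 mm high, same front face) backs the holder's plate.
- holderA: Red bottle holder, 0.2 kg, may be absent: open basket 68 (x) x 76 (y) x 50 mm high, 4 mm walls and floor (floor x -34 to 52); joined 14 mm behind it (+x) an upright plate 80 wide, 4 thick (x 48 to 52), 165 mm tall from the underside, with two 15 mm holes 115 mm up, 25 mm either side of its middle. Origin: centre of underside, z up. Starts standing on the counter; pinch the plate's top edge from above, in the middle, over the holes.
- holderA_mid (a point): Midpoint between that holder's two holes, on the rear (+x) face of its back plate: x +52, y 0, z 115 mm of the holder. Hung home it lies at a twin point, some 3 mm lower and at most a few mm in front.
- holderB: Green bottle holder, 0.2 kg, may be absent: open basket 68 (x) x 76 (y) x 50 mm high, 4 mm walls and floor (floor x -34 to 52); joined 14 mm behind it (+x) an upright plate 80 wide, 4 thick (x 48 to 52), 165 mm tall from the underside, with two 15 mm holes 115 mm up, 25 mm either side of its middle. Origin: centre of underside, z up. Starts standing on the counter; pinch the plate's top edge from above, in the middle, over the holes.
- holderB_mid (a point): Midpoint between that holder's two holes, on the rear (+x) face of its back plate: x +52, y 0, z 115 mm of the holder. Hung home it lies at a twin point, some 3 mm lower and at most a few mm in front.
- holderC: White bottle holder, 0.2 kg, may be absent: open basket 68 (x) x 76 (y) x 50 mm high, 4 mm walls and floor (floor x -34 to 52); joined 14 mm behind it (+x) an upright plate 80 wide, 4 thick (x 48 to 52), 165 mm tall from the underside, with two 15 mm holes 115 mm up, 25 mm either side of its middle. Origin: centre of underside, z up. Starts standing on the counter; pinch the plate's top edge from above, in the middle, over the holes.
- holderC_mid (a point): Midpoint between that holder's two holes, on the rear (+x) face of its back plate: x +52, y 0, z 115 mm of the holder. Hung home it lies at a twin point, some 3 mm lower and at most a few mm in front.
- bottle0: Orange juice bottle with yellow band and cap, 155 mm tall, 0.28 kg: body 52 mm diameter up to 100 mm, shoulder to 124 mm, cap 32 mm diameter from 124 to 155 mm. Origin: centre of its underside; z up. The three are alike.
- bottle1: Orange juice bottle with yellow band and cap, 155 mm tall, 0.28 kg: body 52 mm diameter up to 100 mm, shoulder to 124 mm, cap 32 mm diameter from 124 to 155 mm. Origin: centre of its underside; z up. The three are alike.
- bottle2: Orange juice bottle with yellow band and cap, 155 mm tall, 0.28 kg: body 52 mm diameter up to 100 mm, shoulder to 124 mm, cap 32 mm diameter from 124 to 155 mm. Origin: centre of its underside; z up. The three are alike.
- steel_bowl: Bystander, leave alone: the upturned steel bowl, 128 mm wide, 50 mm high. Origin: centre of its underside.
- mug: Bystander, leave alone: the blue mug with a white lid, 76 mm wide, 85 mm high. Origin: centre of its underside.
- tea_can: Bystander, leave alone: the green can, 66 mm wide, 115 mm high. Origin: centre of its underside.
- foam_box: Bystander, leave alone: the white foam box, 160 x 120 x 60 mm. Origin: centre of its underside.
- jar: Bystander, leave alone: the glass jar, 80 mm wide, 120 mm high. Origin: centre of its underside.
- case: Bystander, leave alone: the black case, 150 x 60 x 40 mm. Origin: centre of its underside.
Not all that is in view belongs to the job. Leave any pink or purple look-alike of the bottle1 alone.

How it is judged:
By the outcome, as a careful person would: the job done as asked, in the order asked, and still so for the second after the job is handed in, with the robot touching nothing.
Of holderA, holderB, holderC only 2 to 3 are there at a start; the rules pass over those that are not, and their reading is None.
At some moment in a run one of holderA, holderB, holderC may be knocked a few centimetres aside while the robot is not near it.
It also fails if it takes over 210 s, if anything falls off the work surface, if the arm or the gripper's body presses on something with over 40 N, if the wrist force passes 120 N, or if a joint passes its speed limit or range.

## Working session

There is one attempt and no reset: what is moved stays moved. The work goes in short steps, Python scripts to look and compute and a tool call to move; the robot and the scene stay as the last step left them, time stands still between calls to the robot, and variables do not carry over. Pictures are saved under pics/ and viewed, about 12 in all and at most 16, crops included, and the job is handed in when it is done.

Besides the shell and the picture viewer there is one more tool, called by a JSON object that holds its "api" and its "payload". send_rows: Moves the arm, as the interface text tells. Its arguments: {"type":"object","properties":{"plan":{"type":"array"},"gripper":{"type":"number"},"grip_force":{"type":"number"}},"required":["plan"]}

```bash
ls; mkdir -p pics; python3 - <<'E'
from plant import *
import cv2,numpy as np
s=get_state(); print(s, tips_ahead)
for n in("scene","top","wrist"):
    c=read_camera(n); cv2.imwrite(f"pics/{n}0.png",c["img"]); print(n,{k:(np.round(v,4).tolist() if k!='img' else 0) for k,v in c.items()})
E
```

```text
pics
{'time': 0.0, 'qpos': array([-1.48700906e+00,  2.87211981e-01,  1.57819844e+00, -9.71433211e-06,
        1.27858495e+00, -1.50026380e-01]), 'dq': array([-0.00078059,  0.00142453,  0.00086157, -0.00031515, -0.00055483,
       -0.00045789]), 'joint_efforts': array([ 2.62384128e-04, -4.05982947e+01, -2.92625070e+01, -9.63543562e-05,
        5.84950758e-03, -7.34105043e-06]), 'eef_pos': array([ 0.15634075, -0.65593503,  0.21840472]), 'tcp_rot': array([-0.08245352,  0.7031287 , -0.70143044,  0.08250321]), 'contact_force': array([ 0.09029748,  0.22207564, -0.37766333]), 'wrist_torque': array([-0.04655803,  0.05092452, -0.02648104]), 'opening': 1.001479317818221} 0.014
scene {'img': 0, 'fx': 398.9102, 'fy': 398.9102, 'cx': 251.7688, 'cy': 187.4019, 'world_from_camera': [[0.273, 0.7113, -0.6477, 1.4047], [0.9619, -0.2125, 0.172, -0.2381], [-0.0153, -0.67, -0.7422, 1.2181], [0.0, 0.0, 0.0, 1.0]]}
top {'img': 0, 'fx': 450.6122, 'fy': 450.6122, 'cx': 257.1331, 'cy': 186.7045, 'world_from_camera': [[-0.0191, -0.9989, 0.0436, 0.3845], [-0.9998, 0.0191, 0.0001, 0.023], [-0.0009, -0.0436, -0.999, 1.9289], [0.0, 0.0, 0.0, 1.0]]}
wrist {'img': 0, 'fx': 297.3186, 'fy': 297.3186, 'cx': 251.709, 'cy': 189.3902, 'mount': [[-0.0003, 0.9579, 0.2872, -0.0729], [-0.0009, -0.2872, 0.9579, -0.153], [1.0, 0.0, 0.001, 0.0004], [0.0, 0.0, 0.0, 1.0]]}
```

```bash
python3 - <<'E'
import cv2
for n in("scene","top"):
    cv2.imwrite(f"pics/{n}0b.png",cv2.resize(cv2.imread(f"pics/{n}0.png"),(800,600),interpolation=cv2.INTER_CUBIC))
E
```

```text
(no output)
```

View pics/top0b.png

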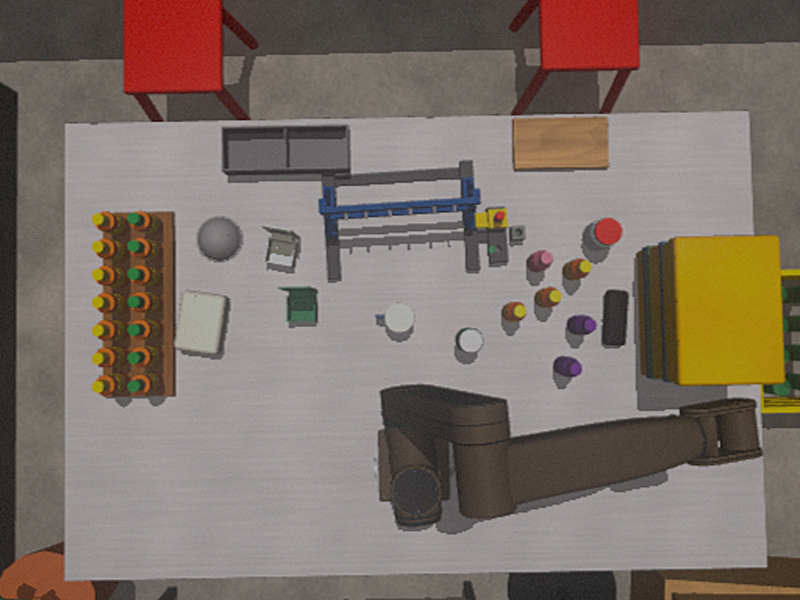

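View pics/scene0b.png

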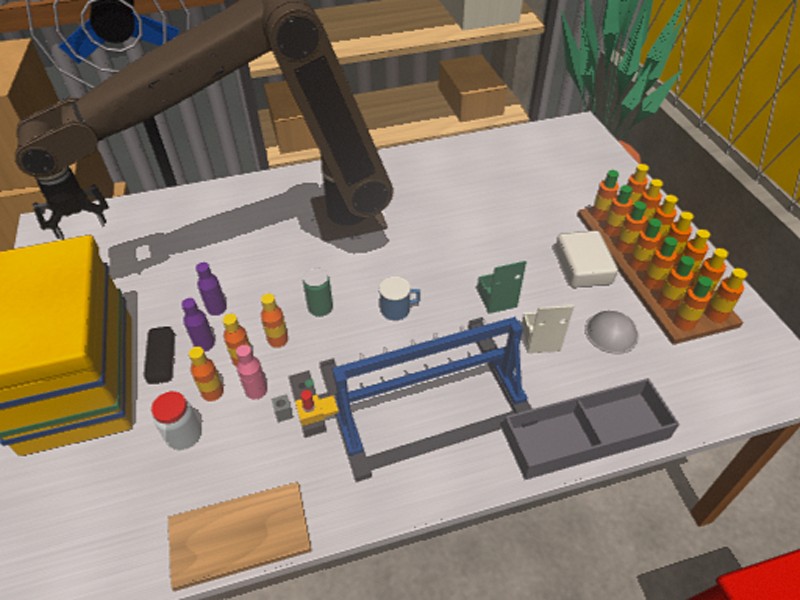

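```bash
cat > h.py <<'E'
import numpy as np, cv2
from scipy.spatial.transform import Rotation as R
from plant import get_state, read_camera
def px2w(c,u,v,z):
    T=c["world_from_camera"]; d=T[:3,:3]@[(u-c["cx"])/c["fx"],(v-c["cy"])/c["fy"],1]
    o=T[:3,3]; return o+d*(z-o[2])/d[2]
def w2px(c,p):
    T=c["world_from_camera"]; q=T[:3,:3].T@(np.asarray(p)-T[:3,3]); return np.array([c["fx"]*q[0]/q[2]+c["cx"],c["fy"]*q[1]/q[2]+c["cy"]])
def wristT(s=None):
    s=s or get_state(); T=np.eye(4); T[:3,:3]=R.from_quat(s["tcp_rot"]).as_matrix(); T[:3,3]=s["eef_pos"]; return T
def wrist():
    T=wristT(); c=read_camera("wrist"); c["world_from_camera"]=T@c["mount"]; return c
def wpx2w(c,u,v,z):
    T=c["world_from_camera"]; x=(u-c["cx"])/c["fx"];y=(v-c["cy"])/c["fy"]; r=np.hypot(x,y)+1e-12
    d=T[:3,:3]@[np.sin(r)*x/r,np.sin(r)*y/r,np.cos(r)]; o=T[:3,3]; return o+d*(z-o[2])/d[2]
def ww2px(c,p):
    T=c["world_from_camera"]; q=T[:3,:3].T@(np.asarray(p)-T[:3,3]); r=np.hypot(q[0],q[1]); t=np.arctan2(r,q[2]); return np.array([c["fx"]*t*q[0]/r+c["cx"],c["fy"]*t*q[1]/r+c["cy"]])
def crop(img,u0,v0,u1,v1,k,fn):
    o=cv2.resize(img[v0:v1,u0:u1],None,fx=k,fy=k,interpolation=cv2.INTER_CUBIC)
    for u in range(-(-u0//10)*10,u1,10):
        cv2.line(o,((u-u0)*k,0),((u-u0)*k,8),(0,0,255),1); cv2.putText(o,str(u),((u-u0)*k+2,18),0,.35,(0,0,255),1)
    for v in range(-(-v0//10)*10,v1,10):
        cv2.line(o,(0,(v-v0)*k),(8,(v-v0)*k),(0,0,255),1); cv2.putText(o,str(v),(10,(v-v0)*k+4),0,.35,(0,0,255),1)
    if fn: cv2.imwrite(fn,o)
    return o
E
python3 - <<'E'
from h import *
t=cv2.imread("pics/top0.png")
a=crop(t,162,136,212,216,7,None)   # 350x560
b=crop(t,286,126,350,206,7,None)   # 448x560
cv2.imwrite("pics/c1.png",np.hstack([a,b]))
E
```

```text
(no output)
```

View pics/c1.png

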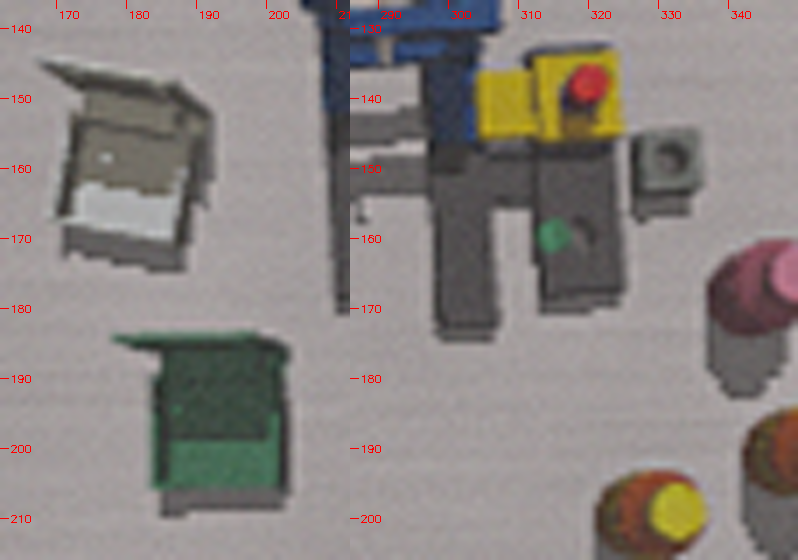

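```bash
python3 - <<'E'
from h import *
c=read_camera("top")
p=lambda u,v,z:px2w(c,u,v,z).round(4)
print("knob",p(318,137.5,.11)); print("servehole",p(317.5,159,.03)); print("park",p(330,148.5,.045))
print("Wplate",p(166,145,.165),p(186,148.3,.165),"Wbasket front bottom",p(169.5,167,.05),p(186.5,169.8,.05))
print("Gplate",p(176.5,184,.165),p(199,184,.165),"basket front",p(183.5,205,.05),p(201,205,.05))
print("rail ends",p(206,133,.205),p(307,127,.205))
for u,v in((584,267),(555,295),(520,310)): print("bottle",p(u*.64,v*.64,.155))
for n,u,v,z in(("pink",547,257,.155),("purp",588,323,.155),("purp2",575,366,.155),("jar",607,232,.12),("can",470,340,.115),("mug",400,317,.085),("case",615,318,.04)): print(n,p(u*.64,v*.64,z))
E
```

```text
knob [ 0.6591 -0.2277  0.11  ]
servehole [ 0.5798 -0.2343  0.03  ]
park [ 0.6215 -0.2859  0.045 ]
Wplate [0.6326 0.3785 0.165 ] [0.6181 0.3    0.165 ] Wbasket front bottom [0.5561 0.388  0.05  ] [0.543  0.3171 0.05  ]
Gplate [0.4782 0.339  0.165 ] [0.4765 0.2508 0.165 ] basket front [0.3962 0.3314 0.05  ] [0.3948 0.2585 0.05  ]
rail ends [0.6705 0.216  0.205 ] [ 0.6862 -0.1732  0.205 ]
bottle [ 0.5157 -0.4381  0.155 ]
bottle [ 0.4463 -0.3629  0.155 ]
bottle [ 0.4102 -0.2737  0.155 ]
pink [ 0.5428 -0.3454  0.155 ]
purp [ 0.3743 -0.4439  0.155 ]
purp2 [ 0.2671 -0.4079  0.155 ]
jar [ 0.6076 -0.5093  0.12  ]
can [ 0.3362 -0.1498  0.115 ]
mug [0.3989 0.0291 0.085 ]
case [ 0.3856 -0.5469  0.04  ]
```

```bash
cat >> h.py <<'E'
def Rdown(jaw):  # tool pointing down, tool z (jaw) at heading `jaw` in world
    y=np.array([0,0,-1.]); z=np.array([np.cos(jaw),np.sin(jaw),0]); return np.column_stack([np.cross(y,z),y,z])
def need(p,jaw,Rt=None):
    """tool-frame shift (units of 12cm) and turn (units of 360deg) from measured pose to target"""
    T=wristT(); Rt=Rdown(jaw) if Rt is None else Rt
    print("shift", (T[:3,:3].T@(np.array(p)-T[:3,3])/.12).round(3),"turn",(R.from_matrix(T[:3,:3].T@Rt).as_rotvec()/(2*np.pi)).round(4),"shift in target axes",(Rt.T@(np.array(p)-T[:3,3])/.12).round(3))
E
python3 - <<'E'
from h import *
T=wristT();print(T.round(3)); print("jaw",np.arctan2(T[1,2],T[0,2]))
need([.659,-.23,.22],.05);need([.659,-.23,.22],.05-np.pi)
E
```

```text
[[-0.973 -0.     0.232  0.156]
 [-0.232  0.002 -0.973 -0.656]
 [-0.    -1.    -0.001  0.219]
 [ 0.     0.     0.     1.   ]]
jaw -1.3369562952541594
shift [-4.897e+00 -4.000e-03 -2.484e+00] turn [ 2.000e-04 -2.207e-01 -2.000e-04] shift in target axes [-3.338 -0.009  4.361]
shift [-4.897e+00 -4.000e-03 -2.484e+00] turn [2.000e-04 2.793e-01 2.000e-04] shift in target axes [ 3.338 -0.009 -4.361]
```

{"api": "send_rows", "payload": {"plan": [[[0, -0.063, -0.333], [0, 0, 0]], [[0, -0.063, -0.333], [0, 0, 0]], [[0, -0.063, -0.333], [0, 0, 0]], [[0, -0.063, -0.333], [0, 0, 0]], [[0, 0, 0], [0, -0.022, 0]], [[0, 0, 0], [0, -0.022, 0]], [[0, 0, 0], [0, -0.022, 0]], [[0, 0, 0], [0, -0.022, 0]], [[0, 0, 0], [0, -0.022, 0]], [[0, 0, 0], [0, -0.022, 0]], [[0, 0, 0], [0, -0.022, 0]], [[0, 0, 0], [0, -0.022, 0]]], "gripper": 0.3}}

```text
time: 1.4
eef_pos: [0.1194, -0.5009, 0.2499]
tcp_rot: [-0.44, 0.553, -0.553, 0.441]
contact_force: [-0.0, 0.7, -1.0]
opening: 0.7
```

{"api": "send_rows", "payload": {"plan": [[[0, 0, 0], [0, -0.022, 0]], [[0, 0, 0], [0, -0.022, 0]], [[-0.1625, 0, 0.3], [0, 0, 0]], [[-0.1625, 0, 0.3], [0, 0, 0]], [[-0.1625, 0, 0.3], [0, 0, 0]], [[-0.1625, 0, 0.3], [0, 0, 0]], [[-0.1625, 0, 0.3], [0, 0, 0]], [[-0.1625, 0, 0.3], [0, 0, 0]], [[-0.1625, 0, 0.3], [0, 0, 0]], [[-0.1625, 0, 0.3], [0, 0, 0]]]}}

```text
time: 2.4
eef_pos: [0.4012, -0.331, 0.25]
tcp_rot: [0.511, -0.488, 0.489, -0.511]
contact_force: [0.0, 0.1, -0.4]
opening: 0.698
```

{"api": "send_rows", "payload": {"plan": [[[-0.1, 0, 0.3], [0, 0, 0]], [[-0.1, 0, 0.3], [0, 0, 0]], [[-0.1, 0, 0.3], [0, 0, 0]], [[-0.1, 0, 0.3], [0, 0, 0]], [[-0.1, 0, 0.3], [0, 0, 0]], [[-0.1, 0, 0.2], [0, 0, 0]], [[0, 0, 0], [0, 0, 0]], [[0, 0, 0], [0, 0, 0]]]}}

```text
time: 3.2
eef_pos: [0.6004, -0.2507, 0.2494]
tcp_rot: [0.512, -0.489, 0.488, -0.511]
contact_force: [-0.1, 0.2, 0.6]
opening: 0.697
```

```bash
python3 - <<'E'
from h import *
c=wrist(); cv2.imwrite("pics/w1.png",c["img"]); np.save("pics/w1.npy",c["world_from_camera"])
cv2.imwrite("pics/w1b.png",crop(c["img"],60,0,460,300,2,None))
for n,p in(("knob",[.659,-.23,.11]),("serve",[.58,-.234,.03]),("park",[.6215,-.286,.045])): print(n,ww2px(c,p).round(1))
E
```

```text
knob [310.7 158. ]
serve [236.5 146.2]
park [267.4 190.5]
```

View pics/w1b.png

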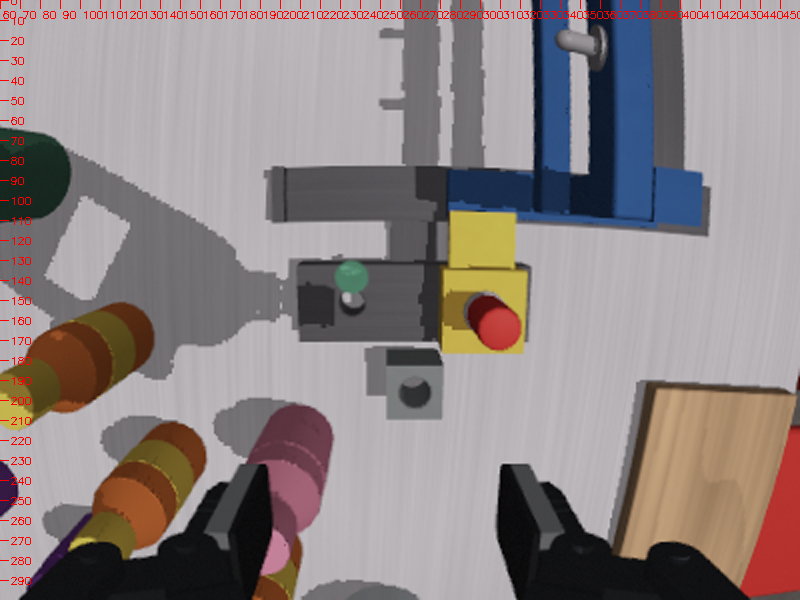

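```bash
python3 - <<'E'
from h import *
c=read_camera("wrist"); c["world_from_camera"]=np.load("pics/w1.npy")
f=lambda u,v,z: wpx2w(c,60+u/2,v/2,z).round(4)
k=f(500,329,.11); s=f(351,301,.03); print("knob",k,"serve",s,"park",f(415,393,.045))
print("lug corners",f(440,267,.06),f(524,269,.06),f(524,353,.06),f(443,353,.06))
print("strip left edge",f(300,262,.03),f(300,341,.03), f(440,341,.03))
d=k-s; print(np.arctan2(d[1],d[0]), np.hypot(*d[:2]))
need([*k[:2],.082],.05)
E
```

```text
knob [ 0.6589 -0.2368  0.11  ] serve [ 0.579  -0.2395  0.03  ] park [ 0.6221 -0.2939  0.045 ]
lug corners [ 0.631  -0.2121  0.06  ] [ 0.6807 -0.2099  0.06  ] [ 0.6857 -0.2607  0.06  ] [ 0.6362 -0.2633  0.06  ]
strip left edge [ 0.5459 -0.2158  0.03  ] [ 0.5468 -0.267   0.03  ] [ 0.6372 -0.2628  0.03  ]
0.033779386478303294 0.07994560650842554
shift [-0.1    1.398  0.499] turn [ 0.0001 -0.0009 -0.    ] shift in target axes [-0.098  1.399  0.499]
```

{"api": "send_rows", "payload": {"plan": [[[-0.05, 0, 0.25], [0, 0, 0]], [[-0.05, 0, 0.25], [0, 0, 0]], [[0, 0.28, 0], [0, 0, 0]], [[0, 0.28, 0], [0, 0, 0]], [[0, 0.28, 0], [0, 0, 0]], [[0, 0.28, 0], [0, 0, 0]], [[0, 0.2, 0], [0, 0, 0]], [[0, 0.08, 0], [0, 0, 0]], [[0, 0, 0], [0, 0, 0]]]}}

```text
time: 4.2
eef_pos: [0.6583, -0.2366, 0.0805]
tcp_rot: [0.511, -0.49, 0.488, -0.511]
contact_force: [0.4, 0.1, 0.4]
opening: 0.701
```

{"api": "send_rows", "payload": {"plan": [[[0, 0, 0], [0, 0, 0]], [[0, 0, 0], [0, 0, 0]], [[0, 0, 0], [0, 0, 0]], [[0, 0, 0], [0, 0, 0]], [[0, 0, 0], [0, 0, 0]], [[0, 0, 0], [0, 0, 0]], [[0, 0, 0], [0, 0, 0]]], "gripper": 1.0, "grip_force": 50}}

```text
time: 4.9
eef_pos: [0.661, -0.2372, 0.0848]
tcp_rot: [-0.511, 0.487, -0.49, 0.511]
contact_force: [-2.2, -0.0, 6.6]
opening: 0.256
```

{"api": "send_rows", "payload": {"plan": [[[0, -0.06, 0], [0, 0, 0]], [[0, -0.06, 0], [0, 0, 0]], [[0, -0.06, 0], [0, 0, 0]], [[0, -0.06, 0], [0, 0, 0]], [[0, -0.06, 0], [0, 0, 0]], [[0, 0, 0], [0, 0, 0]], [[0, 0, 0], [0, 0, 0]]]}}

```text
time: 5.6
eef_pos: [0.6605, -0.2368, 0.1199]
tcp_rot: [-0.511, 0.488, -0.489, 0.511]
contact_force: [0.4, 0.4, 1.2]
opening: 0.256
```

{"api": "send_rows", "payload": {"plan": [[[-0.001, 0, -0.083], [0, 0, 0]], [[-0.001, 0, -0.083], [0, 0, 0]], [[-0.001, 0, -0.083], [0, 0, 0]], [[-0.001, 0, -0.083], [0, 0, 0]], [[-0.001, 0, -0.083], [0, 0, 0]], [[-0.001, 0, -0.083], [0, 0, 0]], [[-0.001, 0, -0.083], [0, 0, 0]], [[-0.001, 0, -0.083], [0, 0, 0]], [[0, 0, 0], [0, 0, 0]], [[0, 0, 0], [0, 0, 0]]]}}

```text
time: 6.6
eef_pos: [0.5777, -0.2387, 0.1165]
tcp_rot: [0.512, -0.491, 0.486, -0.51]
contact_force: [-2.0, -1.0, 2.0]
opening: 0.255
```

```bash
python3 - <<'E'
from h import *
s=get_state();print(s["eef_pos"],s["contact_force"],s["wrist_torque"])
c=wrist(); np.save("pics/w2.npy",c["world_from_camera"]); cv2.imwrite("pics/w2.png",c["img"])
cv2.imwrite("pics/w2b.png",crop(c["img"],100,0,420,300,2,None))
E
```

```text
[ 0.57770343 -0.23865941  0.1165187 ] [-1.9716262  -0.95223738  1.97957716] [-0.23305984  0.44323448 -0.04542966]
```

View pics/w2b.png

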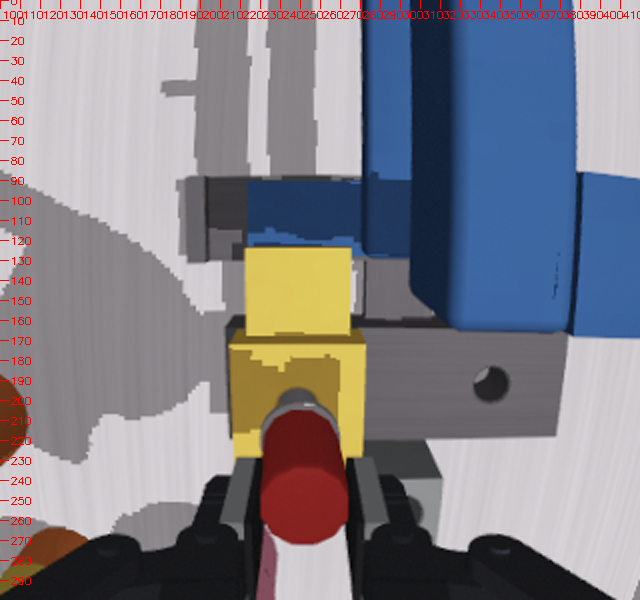

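```bash
python3 - <<'E'
from h import *
c=read_camera("wrist"); c["world_from_camera"]=np.load("pics/w2.npy")
f=lambda u,v,z: wpx2w(c,100+u/2,v/2,z).round(4)
a,b=f(230,344,.06),f(365,344,.06); print(a,b,(a+b)/2+[0.001,-.025,0]); print("stowed hole",f(490,384,.03))
print("strip corners",f(228,333,.03),f(568,335,.03),f(556,437,.03))
E
```

```text
[ 0.5495 -0.217   0.06  ] [ 0.5986 -0.2147  0.06  ] [ 0.57505 -0.24085  0.06   ]
stowed hole [ 0.6583 -0.2364  0.03  ]
strip corners [ 0.5449 -0.2196  0.03  ] [ 0.6924 -0.2122  0.03  ] [ 0.695  -0.2604  0.03  ]
```

{"api": "send_rows", "payload": {"plan": [[[0, 0, 0.025], [0, 0, 0]], [[0, 0, 0], [0, 0, 0]], [[0, 0.05, 0], [0, 0, 0]], [[0, 0.05, 0], [0, 0, 0]], [[0, 0.05, 0], [0, 0, 0]], [[0, 0.05, 0], [0, 0, 0]], [[0, 0.04, 0], [0, 0, 0]], [[0, 0.04, 0], [0, 0, 0]], [[0, 0, 0], [0, 0, 0]], [[0, 0, 0], [0, 0, 0]]]}}

```text
time: 7.7
eef_pos: [0.5831, -0.2393, 0.0849]
tcp_rot: [0.512, -0.489, 0.488, -0.511]
contact_force: [-3.5, -1.1, 5.8]
opening: 0.253
```

{"api": "send_rows", "payload": {"plan": [[[0, 0.025, 0], [0, 0, 0]], [[0, 0.025, 0], [0, 0, 0]], [[0, 0, 0], [0, 0, 0]], [[0, 0, 0], [0, 0, 0]]]}}

```text
time: 8.1
eef_pos: [0.5841, -0.2398, 0.0847]
tcp_rot: [0.512, -0.488, 0.489, -0.511]
contact_force: [-10.6, 2.5, 25.3]
opening: 0.255
```

{"api": "send_rows", "payload": {"plan": [[[0, -0.04, 0], [0, 0, 0]], [[0, 0, 0], [0, 0, 0]], [[0, 0, 0], [0, 0, 0]], [[0, 0, 0], [0, 0, 0]], [[0, 0, 0], [0, 0, 0]], [[0, 0, 0], [0, 0, 0]]], "gripper": 0.3}}

```text
time: 8.7
eef_pos: [0.5831, -0.2387, 0.0826]
tcp_rot: [0.511, -0.489, 0.488, -0.511]
contact_force: [-0.7, -1.5, -0.5]
opening: 0.698
```

{"api": "send_rows", "payload": {"plan": [[[0, -0.25, 0], [0, 0, 0]], [[0, -0.35, 0], [0, 0, 0]], [[0, -0.35, 0], [0, 0, 0]], [[0, -0.35, 0], [0, 0, 0]], [[0, -0.25, 0], [0, 0, 0]], [[0, 0, 0], [0, 0, 0]], [[0, 0, 0], [0, 0, 0]]]}}

```text
time: 9.4
eef_pos: [0.5835, -0.239, 0.2697]
tcp_rot: [-0.511, 0.488, -0.489, 0.511]
contact_force: [-0.4, -0.3, -1.4]
opening: 0.7
```

```bash
python3 - <<'E'
from h import *
s=get_state();print(s["eef_pos"],s["contact_force"])
c=wrist(); np.save("pics/w3.npy",c["world_from_camera"]); cv2.imwrite("pics/w3.png",c["img"])
cv2.imwrite("pics/w3b.png",crop(c["img"],120,0,440,260,2,None))
for p in([.659,-.2365,.03],[.579,-.2395,.06],[.579,-.2395,.11]): print(ww2px(c,p))
E
```

```text
[ 0.5834879  -0.23895177  0.26970137] [-0.38298949 -0.33596734 -1.41319335]
[307.19918366 157.91443293]
[247.93371756 161.4979821 ]
[247.42212328 170.65108894]
```

View pics/w3b.png

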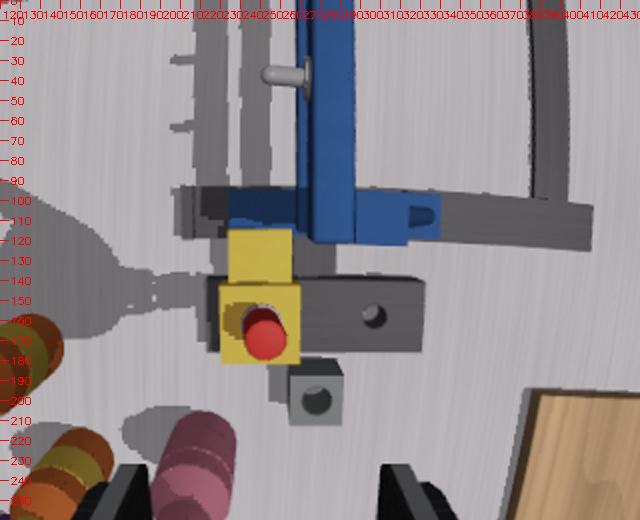

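```bash
python3 - <<'E'
from h import *
c=read_camera("wrist"); c["world_from_camera"]=np.load("pics/w3.npy")
f=lambda u,v,z: wpx2w(c,120+u/2,v/2,z).round(4)
L=np.mean([f(219,284,.06),f(300,283,.06),f(300,363,.06),f(221,364,.06)],0);print("lug",L)
print("knob .11/.10/.12",f(265,340,.11),f(265,340,.10),f(265,340,.12)); print("stowed",f(373,315,.03))
e=f(297,20,.205),f(297,40,.205),f(299,235,.205); print("front edge upper rail?",e)
print("rail back edge",f(354,100,.205),f(355,240,.205)); print("pin root",f(307,77,.19),"tip",f(266,75,.1975))
print(f(310,77,.19))
E
```

```text
lug [ 0.581575 -0.24      0.06    ]
knob .11/.10/.12 [ 0.5844 -0.2385  0.11  ] [ 0.5846 -0.2408  0.1   ] [ 0.5843 -0.2362  0.12  ]
stowed [ 0.658 -0.236  0.03 ]
front edge upper rail? (array([ 0.5891, -0.0957,  0.205 ]), array([ 0.5894, -0.1037,  0.205 ]), array([ 0.5936, -0.1767,  0.205 ]))
rail back edge [ 0.611  -0.1253  0.205 ] [ 0.6142 -0.1772  0.205 ]
pin root [ 0.5946 -0.1146  0.19  ] tip [ 0.5789 -0.1163  0.1975]
[ 0.5957 -0.1145  0.19  ]
```

{"api": "send_rows", "payload": {"plan": [[[-0.29, -0.05, -0.15], [0, 0, 0]], [[-0.29, -0.05, -0.15], [0, 0, 0]], [[-0.29, -0.05, -0.15], [0, 0, 0]], [[-0.29, -0.05, -0.15], [0, 0, 0]], [[-0.29, -0.05, -0.15], [0, 0, 0]], [[0, 0, 0], [0, 0, 0]], [[0, 0, 0], [0, 0, 0]]], "gripper": 0.4}}

```text
time: 10.2
eef_pos: [0.4848, -0.0684, 0.2977]
tcp_rot: [0.512, -0.489, 0.488, -0.511]
contact_force: [0.2, -0.5, 0.2]
opening: 0.599
```

```bash
python3 - <<'E'
from h import *
s=get_state();print(s["eef_pos"],s["contact_force"])
c=wrist(); np.save("pics/w4.npy",c["world_from_camera"]); cv2.imwrite("pics/w4.png",c["img"])
cv2.imwrite("pics/w4b.png",crop(c["img"],130,0,512,290,2,None))
print(c["world_from_camera"].round(3))
E
```

```text
[ 0.48483    -0.06844198  0.29771076] [ 0.20473618 -0.51613989  0.20475453]
[[ 0.999  0.046  0.012  0.482]
 [ 0.047 -0.957 -0.287  0.004]
 [-0.002  0.287 -0.958  0.451]
 [ 0.     0.     0.     1.   ]]
```

View pics/w4b.png

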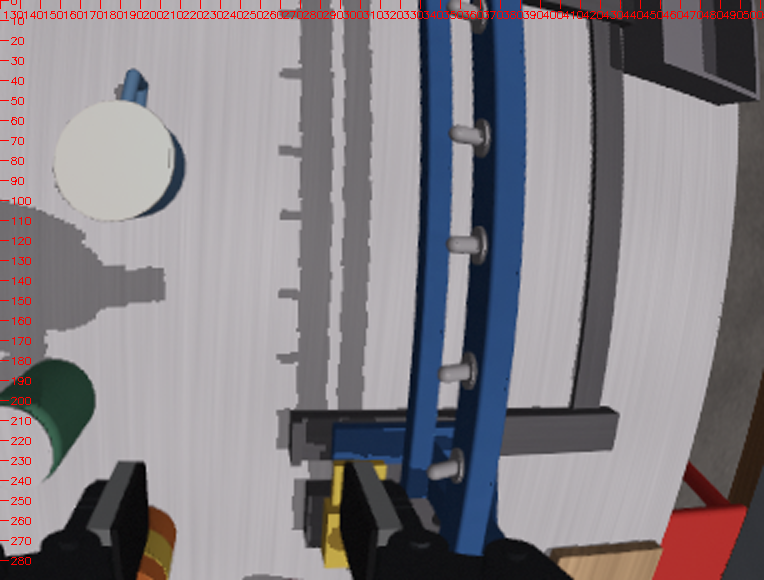

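```bash
python3 - <<'E'
from h import *
from scipy.optimize import least_squares
c=read_camera("wrist"); c["world_from_camera"]=np.load("pics/w4.npy")
P=np.array([[459,466],[471,371],[482,244],[486,136],[478,14]]); Y=[-.135,-.085,-.025,.025,.085]
Tp=np.array([[432,472],[443,373],[453,244],[455,133]])
W=np.array([wpx2w(c,130+u/2,v/2,.190) for u,v in P]); print(W.round(4))
WT=np.array([wpx2w(c,130+u/2,v/2,.1975) for u,v in Tp]); print(WT.round(4))
for w,y in((W,Y),(WT,Y[:4])):
    f=lambda q: (np.array([[q[0]-np.sin(q[2])*t,q[1]+np.cos(q[2])*t] for t in y])-w[:,:2]).ravel()
    r=least_squares(f,[.59,.02,.04]); print(r.x.round(4),(r.fun*1e3).round(1))
# rail top edges
for q in((526,100),(505,300),(497,430)): print("rail back top",wpx2w(c,130+q[0]/2,q[1]/2,.205).round(4))
for q in((496,60),(493,180),(483,300),(474,400)): print("rail front top",wpx2w(c,130+q[0]/2,q[1]/2,.205).round(4))
E
```

```text
[[ 0.5959 -0.1149  0.19  ]
 [ 0.5936 -0.065   0.19  ]
 [ 0.5912 -0.0043  0.19  ]
 [ 0.5893  0.0459  0.19  ]
 [ 0.5838  0.105   0.19  ]]
[[ 0.5789 -0.1149  0.1975]
 [ 0.5764 -0.0647  0.1975]
 [ 0.574  -0.0055  0.1975]
 [ 0.5713  0.0439  0.1975]]
[0.5894 0.0203 0.0518] [ 0.5  0.4  0.2  0.4 -0.6 -0.3 -1.2 -0.7  1.1  0.2]
[0.5726 0.0196 0.0466] [ 0.  -0.3  0.1 -0.6 -0.3  0.2  0.1  0.7]
rail back top [0.6019 0.0632 0.205 ]
rail back top [ 0.5992 -0.0275  0.205 ]
rail back top [ 0.6058 -0.0892  0.205 ]
rail front top [0.5867 0.0789 0.205 ]
rail front top [0.5877 0.0247 0.205 ]
rail front top [ 0.5883 -0.0284  0.205 ]
rail front top [ 0.591  -0.0747  0.205 ]
```

{"api": "send_rows", "payload": {"plan": [[[-0.345, 0, -0.037], [0, 0, 0]], [[-0.345, 0, -0.037], [0, 0, 0]], [[-0.345, 0, -0.037], [0, 0, 0]], [[-0.345, 0, -0.037], [0, 0, 0]], [[-0.345, 0, -0.037], [0, 0, 0]], [[-0.345, 0, -0.037], [0, 0, 0]], [[-0.345, 0, -0.037], [0, 0, 0]], [[0, 0, 0], [0, 0.011, 0]], [[0, 0, 0], [0, 0, 0]], [[0, 0, 0], [0, 0, 0]]]}}

```text
time: 11.3
eef_pos: [0.4419, 0.2183, 0.2984]
tcp_rot: [-0.495, 0.506, -0.506, 0.493]
contact_force: [-0.4, -0.4, 0.4]
opening: 0.603
```

```bash
python3 - <<'E'
from h import *
s=get_state();print(s["eef_pos"],s["contact_force"])
c=wrist(); np.save("pics/w5.npy",c["world_from_camera"]); cv2.imwrite("pics/w5.png",c["img"])
cv2.imwrite("pics/w5b.png",crop(c["img"],130,0,512,290,2,None))
E
```

```text
[0.44186525 0.21825586 0.29839299] [-0.42724354 -0.38755665  0.37182599]
```

View pics/w5b.png

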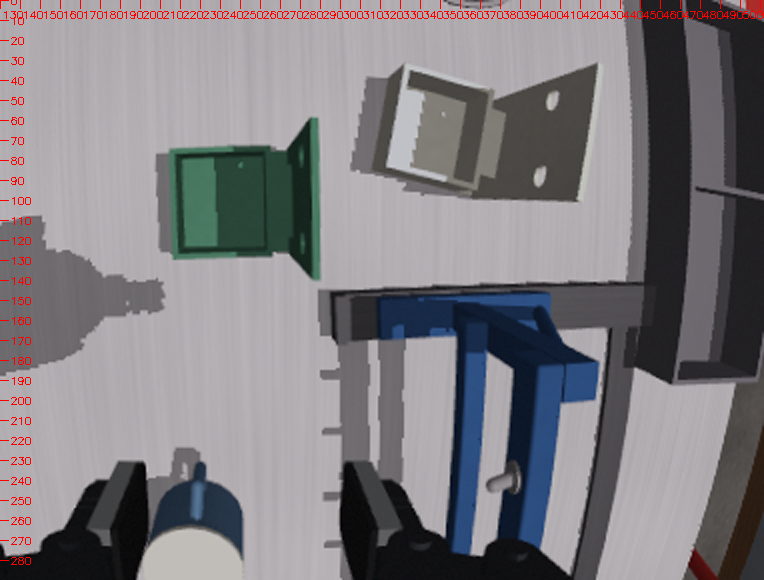

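```bash
python3 - <<'E'
from h import *
c=read_camera("wrist"); c["world_from_camera"]=np.load("pics/w5.npy")
f=lambda u,v,z=.165: wpx2w(c,130+u/2,v/2,z)
for n,a,b in(("G",(315.5,118),(317.5,279)),("W",(599.5,65),(579.5,200))):
    A,B=f(*a),f(*b); d=A-B; y=np.arctan2(-d[0],d[1]); print(n,A.round(4),B.round(4),"mid",((A+B)/2).round(4),"len",np.hypot(*d[:2]).round(4),"yaw",y.round(4))
    m=(A+B)/2; need([m[0],m[1],.23],y); need([m[0],m[1],.155],y)
E
```

```text
G [0.4785 0.3329 0.165 ] [0.4785 0.2545 0.165 ] mid [0.4785 0.2937 0.165 ] len 0.0784 yaw -0.0
shift [-0.639  0.573  0.29 ] turn [ 0.0001 -0.004   0.0001] shift in target axes [-0.631  0.573  0.305]
shift [-0.639  1.198  0.29 ] turn [ 0.0001 -0.004   0.0001] shift in target axes [-0.631  1.198  0.305]
W [0.6364 0.376  0.165 ] [0.6214 0.2994 0.165 ] mid [0.6289 0.3377 0.165 ] len 0.0781 yaw -0.193
shift [-1.037  0.572  1.533] turn [0.0001 0.0268 0.0001] shift in target axes [-1.278  0.573  1.338]
shift [-1.037  1.197  1.534] turn [0.0001 0.0268 0.0001] shift in target axes [-1.278  1.198  1.338]
```

{"api": "send_rows", "payload": {"plan": [[[0, 0, 0], [0, -0.004, 0]], [[-0.32, 0, 0.15], [0, 0, 0]], [[-0.31, 0, 0.155], [0, 0, 0]], [[0, 0.25, 0], [0, 0, 0]], [[0, 0.25, 0], [0, 0, 0]], [[0, 0.25, 0], [0, 0, 0]], [[0, 0.25, 0], [0, 0, 0]], [[0, 0.2, 0], [0, 0, 0]], [[0, 0, 0], [0, 0, 0]], [[0, 0, 0], [0, 0, 0]]]}}

```text
time: 12.4
eef_pos: [0.4782, 0.2942, 0.1556]
tcp_rot: [0.5, -0.5, 0.5, -0.5]
contact_force: [0.6, 0.7, 0.2]
opening: 0.6
```

{"api": "send_rows", "payload": {"plan": [[[0, 0, 0], [0, 0, 0]], [[0, 0, 0], [0, 0, 0]], [[0, 0, 0], [0, 0, 0]], [[0, 0, 0], [0, 0, 0]], [[0, 0, 0], [0, 0, 0]], [[0, 0, 0], [0, 0, 0]], [[0, 0, 0], [0, 0, 0]], [[0, 0, 0], [0, 0, 0]], [[0, 0, 0], [0, 0, 0]]], "gripper": 1.0, "grip_force": 60}}

```text
time: 13.3
eef_pos: [0.4778, 0.2946, 0.1552]
tcp_rot: [0.5, -0.5, 0.5, -0.5]
contact_force: [0.2, -0.4, 0.3]
opening: -0.003
```

{"api": "send_rows", "payload": {"plan": [[[0, -0.2, 0], [0, 0, 0]], [[0, -0.2, 0], [0, 0, 0]], [[0, -0.2, 0], [0, 0, 0]], [[0, 0, 0], [0, 0, 0]], [[0, 0, 0], [0, 0, 0]]]}}

```text
time: 13.8
eef_pos: [0.4779, 0.2947, 0.2274]
tcp_rot: [-0.5, 0.5, -0.5, 0.501]
contact_force: [-0.7, -0.2, -0.3]
opening: -0.0
```

```bash
python3 - <<'E'
from h import *
s=get_state();print(s["eef_pos"],s["contact_force"],s["opening"])
c=wrist(); np.save("pics/w6.npy",c["world_from_camera"]); cv2.imwrite("pics/w6.png",c["img"])
a=crop(c["img"],120,100,420,340,2,None)
cv2.imwrite("pics/w6b.png",a)
E
```

```text
[0.47794508 0.29465002 0.22737455] [-0.71471257 -0.15096718 -0.34477806] -0.0004723986865319943
```

View pics/w6b.png

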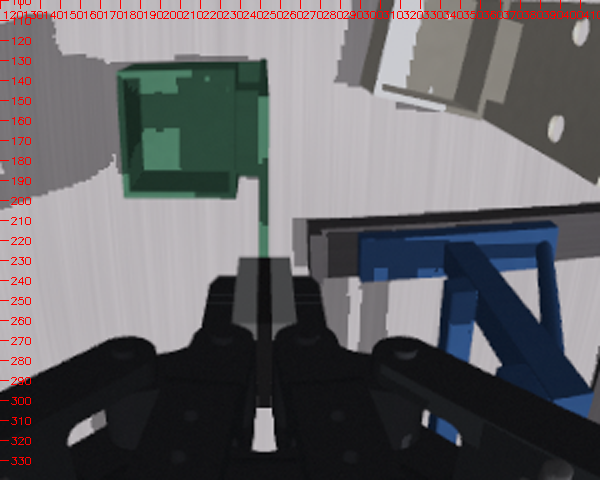

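```bash
python3 - <<'E'
from h import *
c=read_camera("wrist"); c["world_from_camera"]=np.load("pics/w6.npy")
f=lambda u,v,z: wpx2w(c,120+u/2,100+v/2,z).round(4)
print("G top edge left",f(266,60,.165),f(263,258,.165)); print("basket rim",f(117,70,.05),f(126,197,.05),f(237,196,.05))
d=read_camera("wrist"); d["world_from_camera"]=np.load("pics/w5.npy")
g=lambda u,v,z: wpx2w(d,130+u/2,v/2,z).round(4)
print("before rim",g(171,149,.05),g(177,258,.05),g(270,257,.05), "W rim",g(405,65,.05))
print("W rim now",f(376,94,.05), "before W front-right corner",g(384,167,.05))
print("ytip plane of plate bottom",f(262,200,.0))
print([ww2px(c,p) for p in([.4785,.3329,.165],[.4785,.3329,.237])])
t=read_camera("top")["img"]; cv2.imwrite("pics/t6.png",crop(t,150,120,250,220,6,None))
E
```

```text
G top edge left [0.4788 0.3474 0.165 ] [0.4778 0.2698 0.165 ]
basket rim [0.395  0.3323 0.05  ] [0.3962 0.2566 0.05  ] [0.4626 0.2575 0.05  ]
before rim [0.396  0.3306 0.05  ] [0.3975 0.2563 0.05  ] [0.4603 0.2553 0.05  ] W rim [0.5552 0.3898 0.05  ]
W rim now [0.5418 0.3183 0.05  ] before W front-right corner [0.5386 0.3169 0.05  ]
ytip plane of plate bottom [0.4772 0.2381 0.    ]
[array([252.55677947, 149.70058874]), array([253.09468509, 172.5960957 ])]
```

View pics/t6.png

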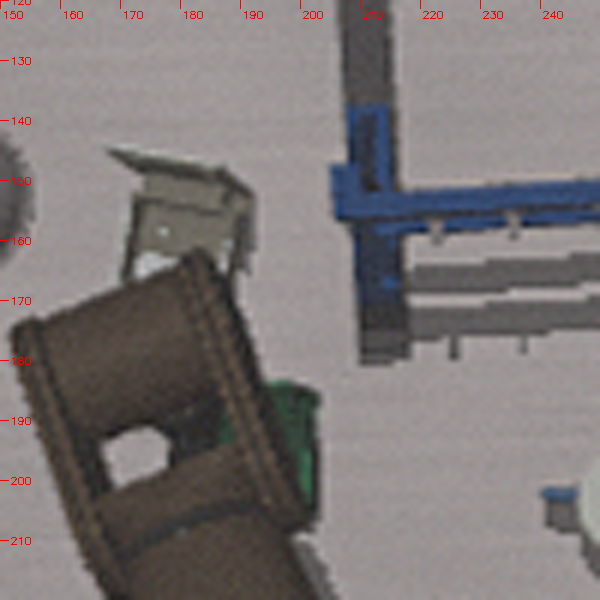

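{"api": "send_rows", "payload": {"plan": [[[0, 0, 0], [0, 0, 0]], [[0, 0, 0], [0, 0, 0]], [[0, 0, 0], [0, 0, 0]], [[0, 0, 0], [0, 0, 0]], [[0, 0, 0], [0, 0, 0]], [[0, 0.2, 0], [0, 0, 0]], [[0, 0.2, 0], [0, 0, 0]], [[0, 0.2, 0], [0, 0, 0]], [[0, 0.06, 0], [0, 0, 0]], [[0, 0, 0], [0, 0, 0]]], "gripper": 0.6}}

```text
time: 15.0
eef_pos: [0.4771, 0.2943, 0.1469]
tcp_rot: [0.501, -0.5, 0.499, -0.499]
contact_force: [-0.1, -0.2, 0.4]
opening: 0.401
```

{"api": "send_rows", "payload": {"plan": [[[0, 0, 0], [0, 0, 0]], [[0, 0, 0], [0, 0, 0]], [[0, 0, 0], [0, 0, 0]], [[0, 0, 0], [0, 0, 0]], [[0, 0, 0], [0, 0, 0]], [[0, 0, 0], [0, 0, 0]], [[0, 0, 0], [0, 0, 0]], [[0, 0, 0], [0, 0, 0]], [[0, 0, 0], [0, 0, 0]]], "gripper": 1.0, "grip_force": 60}}

```text
time: 15.9
eef_pos: [0.479, 0.295, 0.15]
tcp_rot: [-0.499, 0.499, -0.5, 0.501]
contact_force: [-0.6, -0.3, 5.9]
opening: 0.013
```

```bash
python3 - <<'E'
from h import *
s=get_state();print(s["eef_pos"],s["contact_force"],s["opening"])
c=wrist(); np.save("pics/w7.npy",c["world_from_camera"]); cv2.imwrite("pics/w7.png",c["img"])
cv2.imwrite("pics/w7b.png",crop(c["img"],120,100,420,340,2,None))
E
```

```text
[0.47898059 0.29503047 0.14996166] [-0.57339149 -0.25992577  5.929019  ] 0.012592715174778432
```

View pics/w7b.png

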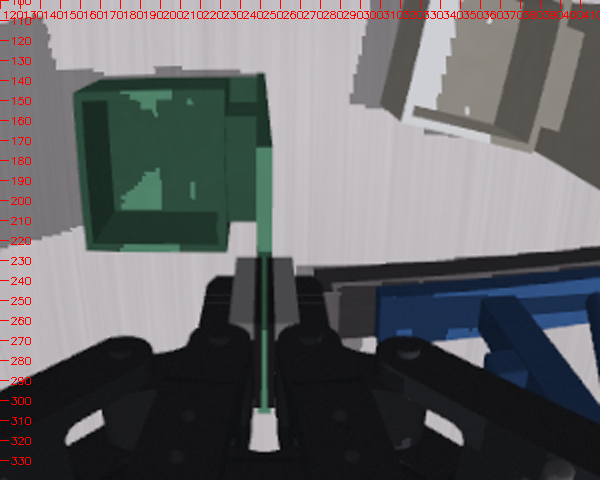

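{"api": "send_rows", "payload": {"plan": [[[0, -0.1, 0], [0, 0, 0]], [[0, -0.2, 0], [0, 0, 0]], [[0, -0.25, 0], [0, 0, 0]], [[0, -0.25, 0], [0, 0, 0]], [[0, -0.25, 0], [0, 0, 0]], [[0, -0.2, 0], [0, 0, 0]], [[0, 0, 0], [0, 0, 0]], [[0, 0, 0], [0, 0, 0]]], "grip_force": 80}}

```text
time: 16.75
eef_pos: [0.4774, 0.2945, 0.2973]
tcp_rot: [0.501, -0.5, 0.5, -0.5]
contact_force: [-0.2, -1.2, -2.5]
opening: 0.015
```

{"api": "send_rows", "payload": {"plan": [[[0.15, 0, 0.03], [0, 0, 0]], [[0.28, 0, 0.036], [0, 0, 0]], [[0.28, 0, 0.036], [0, 0, 0]], [[0.28, 0, 0.036], [0, 0, 0]], [[0.28, 0, 0.036], [0, 0, 0]], [[0.28, 0, 0.036], [0, 0, 0]], [[0.28, 0, 0.036], [0, 0, 0]], [[0.28, 0, 0.036], [0, 0, 0]], [[0.28, 0, 0.036], [0, 0, 0]], [[0.28, 0, 0.036], [0, 0, 0]], [[0.28, 0, 0.036], [0, 0, 0]], [[0.28, 0, 0.036], [0, -0.0075, 0]]]}}

```text
time: 17.95
eef_pos: [0.5282, -0.0938, 0.2947]
tcp_rot: [0.513, -0.489, 0.486, -0.512]
contact_force: [0.0, 0.4, -1.2]
opening: 0.016
```

{"api": "send_rows", "payload": {"plan": [[[0, 0, 0], [0, 0, 0]], [[0, 0, 0], [0, 0, 0]]]}}

```text
time: 18.15
eef_pos: [0.5284, -0.0929, 0.2951]
tcp_rot: [0.512, -0.49, 0.486, -0.511]
contact_force: [0.4, 0.6, -2.4]
opening: 0.014
```

```bash
python3 - <<'E'
from h import *
s=get_state();print(s["eef_pos"],s["contact_force"],s["opening"])
need([.5637,-.0901,.237],.047)
c=wrist(); np.save("pics/w8.npy",c["world_from_camera"]); cv2.imwrite("pics/w8.png",c["img"])
cv2.imwrite("pics/w8b.png",crop(c["img"],120,40,450,330,2,None))
E
```

```text
[ 0.52835207 -0.09286762  0.29508536] [ 0.37090668  0.56492878 -2.37777601] 0.013811335307853053
shift [-0.008  0.483  0.298] turn [ 0.0007 -0.0001 -0.0006] shift in target axes [-0.009  0.484  0.295]
```

View pics/w8b.png

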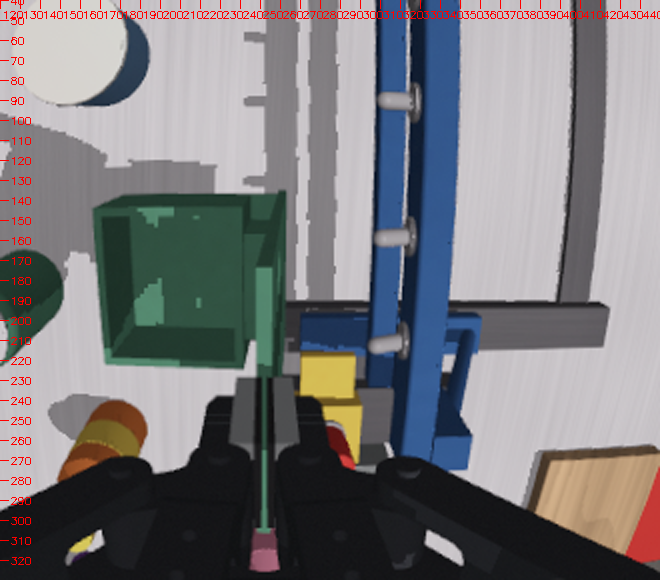

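```bash
python3 - <<'E'
from h import *
c=read_camera("wrist"); c["world_from_camera"]=np.load("pics/w8.npy")
f=lambda u,v,z: wpx2w(c,120+u/2,40+v/2,z)
t=np.array([.5284,-.0929,.2951]); X=np.array([.9989,.047,0]);Y=np.array([-.047,.9989,0])
for n,u,v,z in(("top+y",264,265,.310),("bottom+y",284,192,.145),("rimfront+y",94,208,.195),("rimfront-y",107,363,.195),("rimback-y",243,368,.195)):
    d=f(u,v,z)-t; print(n,round(d@X,4),round(d@Y,4))
P=[(413,103),(410,237),(403,340)]
for u,v in P: print(f(u,v,.19).round(4))
E
```

```text
top+y 0.0001 0.0395
bottom+y 0.0097 0.039
rimfront+y -0.0752 0.0386
rimfront-y -0.0746 -0.0348
rimback-y -0.0101 -0.0365
[ 0.5889 -0.0055  0.19  ]
[ 0.5925 -0.0654  0.19  ]
[ 0.5947 -0.1146  0.19  ]
```

{"api": "send_rows", "payload": {"plan": [[[0, 0.12, 0], [0, 0, 0]], [[0, 0.12, 0], [0, 0, 0]], [[0, 0.12, 0], [0, 0, 0]], [[0, 0.123, 0], [0, 0, 0]], [[0, 0, 0.137], [0, 0, 0]], [[0, 0, 0.137], [0, 0, 0]], [[0, 0, 0], [0, 0, 0]], [[0, 0, 0], [0, 0, 0]]]}}

```text
time: 19.05
eef_pos: [0.5621, -0.0911, 0.2391]
tcp_rot: [0.512, -0.488, 0.487, -0.512]
contact_force: [0.2, 0.6, -2.4]
opening: 0.016
```

{"api": "send_rows", "payload": {"plan": [[[0, 0.02, 0.05], [0, 0, 0]], [[0, 0.02, 0.05], [0, 0, 0]], [[0, 0.02, 0.05], [0, 0, 0]], [[0, 0, 0], [0, 0, 0]], [[0, 0, 0], [0, 0, 0]]]}}

```text
time: 19.55
eef_pos: [0.5802, -0.0904, 0.2321]
tcp_rot: [0.512, -0.488, 0.487, -0.512]
contact_force: [0.3, 0.5, -4.9]
opening: 0.013
```

{"api": "send_rows", "payload": {"plan": [[[0, 0.02, 0.035], [0, 0, 0]], [[0, 0.02, 0.035], [0, 0, 0]], [[0, 0.018, 0.03], [0, 0, 0]], [[0, 0, 0], [0, 0, 0]], [[0, 0, 0], [0, 0, 0]]]}}

```text
time: 20.05
eef_pos: [0.5923, -0.0899, 0.2258]
tcp_rot: [0.512, -0.488, 0.488, -0.512]
contact_force: [-0.7, 0.4, -2.0]
opening: 0.012
```

{"api": "send_rows", "payload": {"plan": [[[0, 0.015, 0.015], [0, 0, 0]], [[0, 0.015, 0.01], [0, 0, 0]], [[0, 0, 0], [0, 0, 0]], [[0, 0, 0], [0, 0, 0]]]}}

```text
time: 20.45
eef_pos: [0.5951, -0.0899, 0.2228]
tcp_rot: [0.512, -0.488, 0.488, -0.512]
contact_force: [-4.2, -0.7, 2.6]
opening: 0.014
```

```bash
python3 - <<'E'
from h import *
s=get_state();print(s["eef_pos"],s["contact_force"],s["wrist_torque"],s["opening"])
c=wrist(); np.save("pics/w9.npy",c["world_from_camera"]); cv2.imwrite("pics/w9.png",c["img"])
cv2.imwrite("pics/w9b.png",crop(c["img"],160,60,400,300,2,None))
E
```

```text
[ 0.59505803 -0.08986609  0.22283882] [-4.20267325 -0.70002809  2.61362966] [-0.03158696  0.72712733 -0.00947254] 0.013798261852327576
```

View pics/w9b.png

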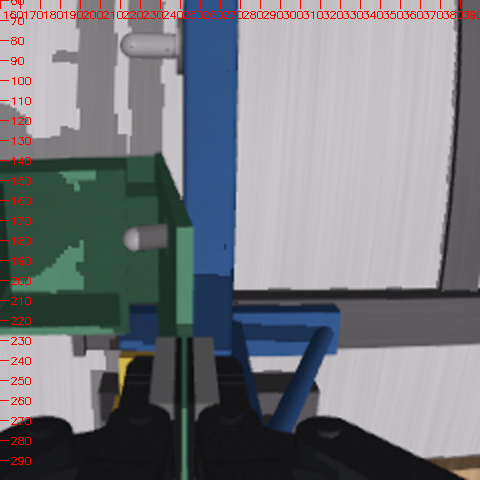

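{"api": "send_rows", "payload": {"plan": [[[0, 0, 0], [0, 0, 0]], [[0, 0, 0], [0, 0, 0]], [[0, 0, 0], [0, 0, 0]], [[0, 0, 0], [0, 0, 0]]], "gripper": 0.75}}

```text
time: 20.9
eef_pos: [0.5957, -0.0897, 0.2224]
tcp_rot: [-0.512, 0.487, -0.488, 0.512]
contact_force: [-0.6, 0.4, -0.0]
opening: 0.249
```

{"api": "send_rows", "payload": {"plan": [[[0, -0.08, 0], [0, 0, 0]], [[0, -0.2, 0], [0, 0, 0]], [[0, -0.3, 0], [0, 0, 0]], [[0, -0.2, 0], [0, 0, 0]], [[0, 0, 0], [0, 0, 0]], [[0, 0, 0], [0, 0, 0]]]}}

```text
time: 21.5
eef_pos: [0.5955, -0.0898, 0.3168]
tcp_rot: [-0.512, 0.487, -0.488, 0.512]
contact_force: [0.2, -0.1, -0.2]
opening: 0.249
```

```bash
python3 - <<'E'
from h import *
s=get_state();print(s["eef_pos"],s["contact_force"],s["opening"])
c=wrist(); np.save("pics/w10.npy",c["world_from_camera"]); cv2.imwrite("pics/w10.png",c["img"])
cv2.imwrite("pics/w10b.png",crop(c["img"],120,60,400,300,2,None))
E
```

```text
[ 0.5955272  -0.08977706  0.31680017] [ 0.22773974 -0.05919169 -0.16116606] 0.2486886837303443
```

View pics/w10b.png

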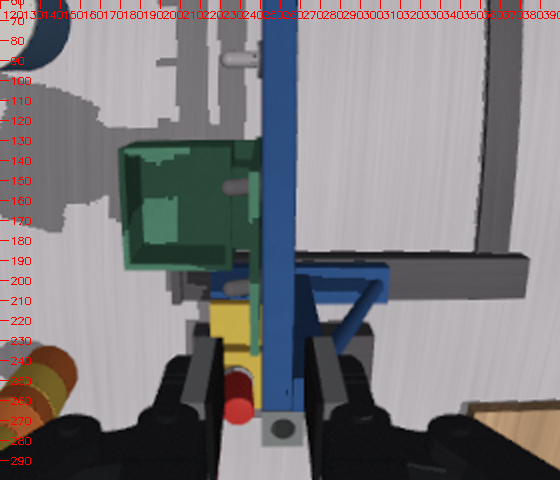

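```bash
python3 - <<'E'
from h import *
c=read_camera("wrist"); c["world_from_camera"]=np.load("pics/w10.npy")
f=lambda u,v,z: wpx2w(c,120+u/2,60+v/2,z)
a=[f(119,148,.122),f(131,268,.122),f(232,267,.122)]; print([x.round(4) for x in a],"center",((a[0]+a[2])/2).round(4))
print("plate top",f(254,172,.237).round(4),f(254,355,.237).round(4))
t0=cv2.imread("pics/top0.png"); c=read_camera("top"); cv2.imwrite("pics/t10.png",c["img"])
d=cv2.absdiff(t0,c["img"]).max(2)
for n,(u0,v0,u1,v1) in dict(white=(162,138,195,180),bottles=(315,155,385,245),cap=(365,160,385,182)).items():
    r=d[v0:v1,u0:u1]; print(n,r.mean().round(1),(r>40).sum())
need([.6289,.3377,.30],-.193)
E
```

```text
[array([ 0.508, -0.057,  0.122]), array([ 0.5151, -0.1317,  0.122 ]), array([ 0.5784, -0.128 ,  0.122 ])] center [ 0.5432 -0.0925  0.122 ]
plate top [ 0.59   -0.0516  0.237 ] [ 0.5935 -0.1309  0.237 ]
white 6.0 0
bottles 7.7 86
cap 6.2 0
shift [-3.542  0.119  0.459] turn [ 0.0005  0.0384 -0.0001] shift in target axes [-3.549  0.116 -0.402]
```

{"api": "send_rows", "payload": {"plan": [[[-0.354, 0.01, 0.046], [0, 0, 0]], [[-0.354, 0.01, 0.046], [0, 0, 0]], [[-0.354, 0.01, 0.046], [0, 0, 0]], [[-0.354, 0.01, 0.046], [0, 0, 0]], [[-0.354, 0.01, 0.046], [0, 0, 0]], [[-0.354, 0.01, 0.046], [0, 0, 0]], [[-0.354, 0.01, 0.046], [0, 0, 0]], [[-0.354, 0.01, 0.046], [0, 0, 0]], [[-0.354, 0.01, 0.046], [0, 0, 0]], [[-0.354, 0.01, 0.046], [0, 0, 0]], [[0, 0, 0], [0, 0.0192, 0]], [[0, 0, 0], [0, 0.0192, 0]]], "gripper": 0.55}}

```text
time: 22.85
eef_pos: [0.6288, 0.3388, 0.3009]
tcp_rot: [-0.45, 0.547, -0.546, 0.447]
contact_force: [0.2, -0.2, -0.4]
opening: 0.453
```

{"api": "send_rows", "payload": {"plan": [[[0, 0, 0], [0, 0, 0]], [[0, 0, 0], [0, 0, 0]]]}}

```text
time: 23.05
eef_pos: [0.6295, 0.337, 0.3025]
tcp_rot: [-0.451, 0.546, -0.545, 0.449]
contact_force: [0.4, 0.4, -0.4]
opening: 0.452
```

```bash
python3 - <<'E'
from h import *
print(get_state()["opening"]); need([.6289,.3377,.147],-.193)
c=wrist(); np.save("pics/w11.npy",c["world_from_camera"]); cv2.imwrite("pics/w11.png",c["img"])
for p in([.6364,.376,.165],[.6214,.2994,.165]): print(ww2px(c,p).round(1))
cv2.imwrite("pics/w11b.png",crop(c["img"],150,60,350,260,3,None))
E
```

```text
0.4521398996055539
shift [-0.006  1.296 -0.003] turn [0.0003 0.0004 0.0002] shift in target axes [-0.005  1.296 -0.006]
[251.3 136.1]
[251.1 211. ]
```

View pics/w11b.png

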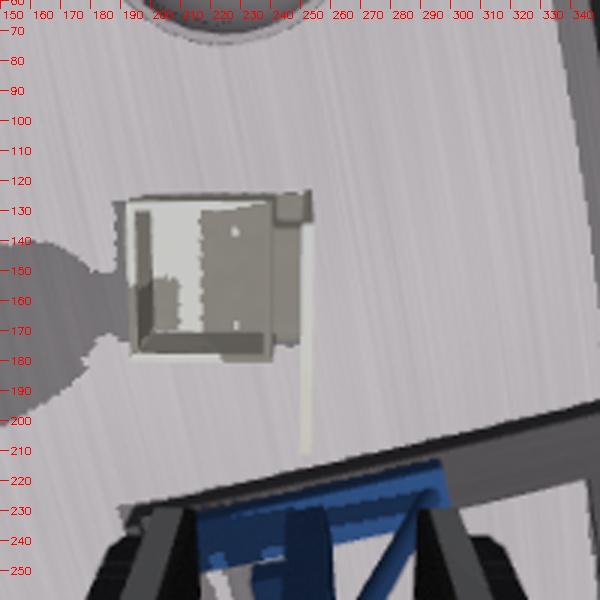

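{"api": "send_rows", "payload": {"plan": [[[-0.012, 0.25, 0], [0, 0, 0]], [[0, 0.25, 0], [0, 0, 0]], [[0, 0.25, 0], [0, 0, 0]], [[0, 0.25, 0], [0, 0, 0]], [[0, 0.2, 0], [0, 0, 0]], [[0, 0.1, 0], [0, 0, 0]], [[0, 0, 0], [0, 0, 0]], [[0, 0, 0], [0, 0, 0]]]}}

```text
time: 23.9
eef_pos: [0.6308, 0.3387, 0.1492]
tcp_rot: [0.449, -0.546, 0.546, -0.45]
contact_force: [-0.2, 0.1, 0.4]
opening: 0.449
```

{"api": "send_rows", "payload": {"plan": [[[0, 0, 0], [0, 0, 0]], [[0, 0, 0], [0, 0, 0]], [[0, 0, 0], [0, 0, 0]], [[0, 0, 0], [0, 0, 0]], [[0, 0, 0], [0, 0, 0]], [[0, 0, 0], [0, 0, 0]], [[0, 0, 0], [0, 0, 0]], [[0, 0, 0], [0, 0, 0]]], "gripper": 1.0, "grip_force": 80}}

```text
time: 24.7
eef_pos: [0.631, 0.339, 0.15]
tcp_rot: [0.449, -0.545, 0.546, -0.451]
contact_force: [-1.0, -0.3, 6.2]
opening: 0.015
```

{"api": "send_rows", "payload": {"plan": [[[0, -0.1, 0], [0, 0, 0]], [[0, -0.2, 0], [0, 0, 0]], [[0, -0.25, 0], [0, 0, 0]], [[0, -0.25, 0], [0, 0, 0]], [[0, -0.25, 0], [0, 0, 0]], [[0, -0.2, 0], [0, 0, 0]], [[0, 0, 0], [0, 0, 0]], [[0.065, 0, -0.223], [0, 0, 0]], [[0.065, 0, -0.223], [0, 0, 0]], [[0.065, 0, -0.223], [0, 0, 0]], [[0.065, 0, -0.223], [0, 0, 0]], [[0, 0, 0], [0, 0, 0]]]}}

```text
time: 25.9
eef_pos: [0.5151, 0.3282, 0.295]
tcp_rot: [-0.452, 0.546, -0.545, 0.448]
contact_force: [-0.1, -0.3, -2.4]
opening: 0.013
```

{"api": "send_rows", "payload": {"plan": [[[0, 0, 0], [0, -0.013, 0]], [[0, 0, 0], [0, -0.013, 0]], [[0, 0, 0], [0, -0.0122, 0]], [[0.2, 0, -0.011], [0, 0, 0]], [[0.25, 0, -0.011], [0, 0, 0]], [[0.25, 0, -0.011], [0, 0, 0]], [[0.25, 0, -0.011], [0, 0, 0]], [[0.25, 0, -0.011], [0, 0, 0]], [[0.25, 0, -0.011], [0, 0, 0]], [[0.215, 0, -0.011], [0, 0, 0]], [[0, 0, 0], [0, 0, 0]], [[0, 0, 0], [0, 0, 0]]]}}

```text
time: 27.1
eef_pos: [0.5192, 0.1283, 0.2965]
tcp_rot: [0.511, -0.489, 0.488, -0.511]
contact_force: [-0.4, 0.3, -2.0]
opening: 0.015
```

```bash
python3 - <<'E'
from h import *
s=get_state();print(s["eef_pos"],s["contact_force"],s["opening"])
c=wrist(); np.save("pics/w12.npy",c["world_from_camera"]); cv2.imwrite("pics/w12.png",c["img"])
need([.5853-.030-.0044,.1299-.0014,.237],.047)
g=cv2.cvtColor(c["img"],cv2.COLOR_BGR2GRAY)
# plate's +y top corner: brightness along the column of the plate's edge
for u in(250,252,254): print(u,g[120:200:2,u].tolist())
g9=cv2.cvtColor(cv2.imread("pics/w8.png"),cv2.COLOR_BGR2GRAY); print("green ref",g9[120:200:2,252].tolist())
E
```

```text
[0.51921467 0.12826171 0.29645374] [-0.37528485  0.27545367 -1.99283877] 0.01488556437850139
shift [0.015 0.497 0.265] turn [ 0.0003 -0.     -0.0001] shift in target axes [0.014 0.498 0.264]
250 [137, 137, 181, 181, 113, 113, 113, 155, 154, 126, 127, 127, 128, 129, 129, 93, 92, 91, 102, 128, 129, 128, 110, 101, 96, 93, 101, 197, 197, 197, 197, 197, 197, 197, 197, 197, 197, 197, 197, 197]
252 [114, 114, 135, 132, 113, 113, 114, 114, 112, 127, 127, 127, 128, 128, 129, 94, 92, 91, 101, 109, 99, 92, 93, 94, 95, 93, 101, 197, 197, 197, 197, 197, 197, 198, 198, 197, 197, 197, 197, 197]
254 [110, 110, 110, 111, 111, 111, 112, 111, 111, 127, 127, 128, 129, 129, 129, 94, 93, 93, 92, 92, 92, 92, 93, 94, 94, 94, 100, 197, 197, 197, 197, 197, 197, 197, 197, 197, 197, 197, 197, 197]
green ref [204, 205, 204, 155, 131, 130, 130, 154, 125, 70, 70, 70, 70, 70, 70, 52, 49, 49, 50, 57, 53, 48, 47, 49, 49, 49, 50, 118, 118, 118, 118, 118, 117, 118, 116, 116, 117, 117, 116, 117]
```

{"api": "send_rows", "payload": {"plan": [[[0.014, 0.12, 0], [0, 0, 0]], [[0, 0.12, 0], [0, 0, 0]], [[0, 0.12, 0], [0, 0, 0]], [[0, 0.13, 0], [0, 0, 0]], [[0, 0, 0.132], [0, 0, 0]], [[0, 0, 0.132], [0, 0, 0]], [[0, 0, 0], [0, 0, 0]], [[0, 0, 0], [0, 0, 0]]]}}

```text
time: 27.95
eef_pos: [0.5508, 0.1285, 0.2381]
tcp_rot: [0.512, -0.488, 0.488, -0.511]
contact_force: [1.4, -1.0, -2.7]
opening: 0.017
```

{"api": "send_rows", "payload": {"plan": [[[0, 0.02, 0.05], [0, 0, 0]], [[0, 0.02, 0.05], [0, 0, 0]], [[0, 0.02, 0.05], [0, 0, 0]], [[0, 0, 0], [0, 0, 0]], [[0, 0, 0], [0, 0, 0]]]}}

```text
time: 28.45
eef_pos: [0.5691, 0.1291, 0.2318]
tcp_rot: [0.512, -0.488, 0.488, -0.512]
contact_force: [-0.3, 0.3, -2.1]
opening: 0.017
```

{"api": "send_rows", "payload": {"plan": [[[0, 0.02, 0.035], [0, 0, 0]], [[0, 0.02, 0.035], [0, 0, 0]], [[0, 0.018, 0.03], [0, 0, 0]], [[0, 0, 0], [0, 0, 0]], [[0, 0, 0], [0, 0, 0]]]}}

```text
time: 28.95
eef_pos: [0.5809, 0.1298, 0.2247]
tcp_rot: [0.512, -0.488, 0.488, -0.511]
contact_force: [-0.8, 0.0, -1.9]
opening: 0.012
```

{"api": "send_rows", "payload": {"plan": [[[0, 0.012, 0.015], [0, 0, 0]], [[0, 0.012, 0.015], [0, 0, 0]], [[0, 0, 0], [0, 0, 0]], [[0, 0, 0], [0, 0, 0]]]}}

```text
time: 29.35
eef_pos: [0.5844, 0.13, 0.2228]
tcp_rot: [0.512, -0.488, 0.488, -0.512]
contact_force: [-2.8, -0.8, 2.5]
opening: 0.009
```

{"api": "send_rows", "payload": {"plan": [[[0, 0, 0], [0, 0, 0]], [[0, 0, 0], [0, 0, 0]], [[0, 0, 0], [0, 0, 0]], [[0, 0, 0], [0, 0, 0]]], "gripper": 0.75}}

```text
time: 29.75
eef_pos: [0.5849, 0.1299, 0.2222]
tcp_rot: [-0.511, 0.488, -0.488, 0.512]
contact_force: [-0.5, -0.1, -0.1]
opening: 0.246
```

{"api": "send_rows", "payload": {"plan": [[[0, -0.08, 0], [0, 0, 0]], [[0, -0.2, 0], [0, 0, 0]], [[0, -0.3, 0], [0, 0, 0]], [[0, -0.2, 0], [0, 0, 0]], [[0, 0, 0], [0, 0, 0]], [[0, 0, 0], [0, 0, 0]]]}}

```text
time: 30.35
eef_pos: [0.5848, 0.13, 0.3166]
tcp_rot: [-0.511, 0.488, -0.488, 0.512]
contact_force: [-0.6, 0.4, 0.1]
opening: 0.249
```

```bash
python3 - <<'E'
from h import *
s=get_state();print(s["eef_pos"],s["contact_force"],s["opening"])
c=wrist(); np.save("pics/w13.npy",c["world_from_camera"]); cv2.imwrite("pics/w13.png",c["img"])
w=c["img"].astype(int); g=cv2.imread("pics/w10.png").astype(int)
# bright plate top edge in white view; green edge in green view
mw=((w.min(2)>170))[135:245,235:262]; vs,us=np.nonzero(mw); print("white edge u",us.mean()+235,"v",vs.min()+135,vs.max()+135,len(us))
mg=((g[...,1]-g[...,2]>25))[135:245,240:262]; vs,us=np.nonzero(mg); print("green edge u",us.mean()+240,"v",vs.min()+135,vs.max()+135,len(us))
for v in range(140,240,10): print(v,w[v,238:258].mean(1).astype(int).tolist(),"|",g[v,238:258,1].tolist())
E
```

```text
[0.58481686 0.12996192 0.31655726] [-0.63847756  0.40016401  0.05261702] 0.24872144869310528
white edge u 247.16811594202898 v 146 244 345
green edge u 252.528115942029 v 135 244 1725
140 [89, 93, 93, 93, 93, 93, 93, 94, 91, 89, 89, 90, 93, 67, 66, 81, 84, 85, 85, 84] | [53, 52, 53, 53, 52, 53, 53, 51, 49, 50, 49, 51, 37, 57, 73, 78, 78, 78, 77, 78]
150 [80, 81, 80, 80, 80, 80, 81, 159, 191, 196, 196, 196, 165, 92, 65, 81, 85, 84, 84, 85] | [78, 79, 79, 80, 81, 81, 108, 122, 125, 124, 124, 96, 66, 63, 74, 79, 79, 78, 78, 79]
160 [126, 127, 126, 126, 126, 127, 126, 171, 193, 196, 196, 196, 162, 88, 65, 82, 84, 86, 85, 86] | [73, 73, 73, 73, 73, 73, 105, 122, 124, 124, 123, 92, 58, 61, 76, 80, 79, 80, 79, 79]
170 [126, 126, 127, 126, 127, 126, 126, 158, 190, 196, 193, 193, 155, 86, 67, 84, 87, 87, 87, 87] | [73, 72, 72, 72, 72, 73, 104, 122, 88, 72, 71, 53, 35, 59, 75, 80, 81, 82, 81, 81]
180 [129, 128, 129, 129, 129, 128, 128, 127, 126, 126, 125, 126, 106, 69, 68, 84, 86, 86, 86, 87] | [73, 72, 72, 72, 72, 72, 72, 71, 72, 72, 72, 55, 43, 63, 77, 81, 81, 81, 81, 82]
190 [111, 111, 111,
[... 209 characters left out ...]
124, 124, 114, 71, 67, 82, 85, 85, 85, 86] | [67, 69, 72, 74, 75, 76, 77, 73, 72, 72, 72, 70, 62, 63, 77, 81, 81, 81, 81, 81]
210 [112, 112, 111, 111, 112, 111, 169, 182, 190, 192, 192, 192, 159, 87, 66, 83, 86, 86, 86, 87] | [74, 74, 74, 74, 74, 74, 94, 118, 123, 122, 122, 88, 56, 62, 78, 82, 82, 82, 82, 82]
220 [114, 113, 111, 113, 113, 112, 170, 182, 189, 191, 191, 191, 175, 112, 72, 83, 86, 86, 86, 87] | [172, 173, 173, 173, 173, 173, 156, 130, 124, 124, 123, 111, 108, 77, 79, 84, 84, 84, 83, 83]
230 [114, 112, 112, 114, 113, 113, 171, 182, 188, 191, 191, 191, 187, 121, 73, 84, 85, 85, 87, 87] | [173, 173, 172, 173, 173, 172, 164, 135, 123, 123, 123, 132, 115, 78, 79, 82, 83, 82, 82, 82]
```

{"api": "send_rows", "payload": {"plan": [[[0.329, 0, -0.103], [0, 0, 0]], [[0.329, 0, -0.103], [0, 0, 0]], [[0.329, 0, -0.103], [0, 0, 0]], [[0.329, 0, -0.103], [0, 0, 0]], [[0.329, 0, -0.103], [0, 0, 0]], [[0.329, 0, -0.103], [0, 0, 0]], [[0.329, 0, -0.103], [0, 0, 0]], [[0.329, 0, -0.103], [0, 0, 0]], [[0.329, 0, -0.103], [0, 0, 0]], [[0.329, 0, -0.103], [0, 0, 0]], [[0, 0, 0], [0, 0, 0]]], "gripper": 0.35}}

```text
time: 31.5
eef_pos: [0.4776, -0.2738, 0.313]
tcp_rot: [0.511, -0.491, 0.488, -0.51]
contact_force: [-1.2, 0.6, -0.6]
opening: 0.648
```

{"api": "send_rows", "payload": {"plan": [[[0, 0, 0], [0, -0.0227, 0]], [[0, 0, 0], [0, -0.0227, 0]], [[0, 0, 0], [0, -0.0227, 0]], [[0, 0, 0], [0, -0.0227, 0]], [[0, 0, 0], [0, -0.0227, 0]], [[0, 0, 0], [0, -0.0227, 0]], [[0, 0, 0], [0, -0.0227, 0]], [[0, 0, 0], [0, -0.0227, 0]], [[0, 0, 0], [0, -0.0227, 0]], [[0, 0, 0], [0, -0.0227, 0]], [[0, 0, 0], [0, -0.0227, 0]], [[0, 0, 0], [0, 0, 0]]]}}

```text
time: 32.7
eef_pos: [0.4795, -0.2691, 0.3139]
tcp_rot: [-0.706, -0.015, 0.017, 0.708]
contact_force: [0.7, 0.0, -0.2]
opening: 0.646
```

```bash
python3 - <<'E'
from h import *
s=get_state();print(s["eef_pos"],s["contact_force"],s["opening"])
T=wristT(); print("heading",np.arctan2(T[1,2],T[0,2]))
c=wrist(); np.save("pics/w14.npy",c["world_from_camera"]); cv2.imwrite("pics/w14.png",c["img"])
h=cv2.cvtColor(c["img"],cv2.COLOR_BGR2HSV); m=cv2.inRange(h,(22,120,90),(34,255,255))
n,l,st,ce=cv2.connectedComponentsWithStats(m)
for i in range(1,n):
    if st[i,4]>150: print(st[i].tolist(),ce[i].round(1),wpx2w(c,*ce[i],.155).round(4))
for p in([.5157,-.4381,.155],[.4463,-.3629,.155],[.4102,-.2737,.155]): print(ww2px(c,p).round(1))
E
```

```text
[ 0.47948843 -0.26906548  0.31390789] [ 0.6643926   0.02570045 -0.20767577] 0.6459218123302561
heading 1.616670232778754
[236, 91, 29, 29, 662] [250.4 105.1] [ 0.4085 -0.274   0.155 ]
[153, 122, 31, 29, 666] [167.1 135.9] [ 0.4435 -0.3623  0.155 ]
[97, 180, 28, 30, 559] [109.2 194.5] [ 0.5136 -0.438   0.155 ]
[252, 208, 54, 32, 1077] [279.7 220.7] [ 0.5351 -0.2349  0.155 ]
[495, 338, 17, 34, 199] [505.5 353.3] [0.875  0.3481 0.155 ]
[109.3 196.2]
[166.6 138.4]
[250.6 106.7]
```

{"api": "send_rows", "payload": {"plan": [[[-0.297, 0, -0.007], [0, 0, 0]], [[-0.297, 0, -0.007], [0, 0, 0]], [[0, 0.3, 0], [0, 0, 0]], [[0, 0.3, 0], [0, 0, 0]], [[0, 0.3, 0], [0, 0, 0]], [[0, 0.3, 0], [0, 0, 0]], [[0, 0.2, 0], [0, 0, 0]], [[0, 0.07, 0], [0, 0, 0]], [[0, 0, 0], [0, 0, 0]]]}}

```text
time: 33.65
eef_pos: [0.4079, -0.2742, 0.1378]
tcp_rot: [-0.706, -0.015, 0.016, 0.708]
contact_force: [0.0, -0.8, -0.1]
opening: 0.65
```

{"api": "send_rows", "payload": {"plan": [[[0, 0, 0], [0, 0, 0]], [[0, 0, 0], [0, 0, 0]], [[0, 0, 0], [0, 0, 0]], [[0, 0, 0], [0, 0, 0]], [[0, 0, 0], [0, 0, 0]], [[0, 0, 0], [0, 0, 0]], [[0, 0, 0], [0, 0, 0]]], "gripper": 1.0, "grip_force": 50}}

```text
time: 34.35
eef_pos: [0.4094, -0.2759, 0.141]
tcp_rot: [0.708, 0.017, -0.015, -0.706]
contact_force: [0.5, 1.4, 8.4]
opening: -0.004
```

{"api": "send_rows", "payload": {"plan": [[[0, -0.15, 0], [0, 0, 0]], [[0, -0.25, 0], [0, 0, 0]], [[0, -0.3, 0], [0, 0, 0]], [[0, -0.3, 0], [0, 0, 0]], [[0, -0.3, 0], [0, 0, 0]], [[0, -0.1, 0], [0, 0, 0]], [[0, 0, 0], [0, 0, 0]], [[0, 0, 0], [0, 0, 0]]]}}

```text
time: 35.15
eef_pos: [0.408, -0.2746, 0.3051]
tcp_rot: [-0.706, -0.015, 0.017, 0.708]
contact_force: [-0.1, 0.9, 0.5]
opening: 0.001
```

```bash
python3 - <<'E'
from h import *
c=wrist(); cv2.imwrite("pics/w15.png",c["img"])
h=cv2.cvtColor(c["img"],cv2.COLOR_BGR2HSV); m=cv2.inRange(h,(22,120,90),(34,255,255))
n,l,st,ce=cv2.connectedComponentsWithStats(m)
for i in range(1,n):
    if st[i,4]>100: print(st[i].tolist(),ce[i].round(1),wpx2w(c,*ce[i],.155).round(4))
t=read_camera("top"); cv2.imwrite("pics/t15.png",t["img"])
for nm,im in(("t0",cv2.imread("pics/top0.png")),("t15",t["img"])):
    h=cv2.cvtColor(im,cv2.COLOR_BGR2HSV); m=cv2.inRange(h,(22,120,90),(34,255,255))[155:245,305:395]
    n,l,st,ce=cv2.connectedComponentsWithStats(m)
    print(nm,[(st[i,4],(ce[i]+[305,155]).round(1).tolist()) for i in range(1,n) if st[i,4]>15])
E
```

```text
[239, 152, 29, 32, 726] [253.1 167.8] [ 0.4017 -0.2738  0.155 ]
[178, 161, 26, 12, 123] [193.1 165. ] [ 0.4013 -0.3371  0.155 ]
[157, 183, 29, 32, 690] [171.2 198.9] [ 0.4403 -0.3623  0.155 ]
[129, 205, 26, 17, 192] [143.4 211.1] [ 0.4567 -0.3965  0.155 ]
[104, 234, 27, 31, 534] [116.7 249.2] [ 0.5102 -0.4381  0.155 ]
[282, 252, 23, 22, 424] [294.2 261.6] [ 0.512  -0.2199  0.155 ]
[493, 351, 19, 28, 166] [504.5 362.7] [0.832  0.3526 0.155 ]
t0 [(np.int32(50), [374.1, 170.2]), (np.int32(49), [354.7, 189.1]), (np.int32(52), [332.3, 198.7])]
t15 [(np.int32(111), [311.1, 159.1]), (np.int32(33), [323.4, 160.1]), (np.int32(49), [374.1, 170.2])]
```

{"api": "send_rows", "payload": {"plan": [[[0, 0, 0], [0, 0, 0]], [[0, 0, 0], [0, 0, 0]], [[0, 0, 0], [0, 0, 0]], [[-0.015, 0.3, 0], [0, 0, 0]], [[0, 0.3, 0], [0, 0, 0]], [[0, 0.3, 0], [0, 0, 0]], [[0, 0.3, 0], [0, 0, 0]], [[0, 0.2, 0], [0, 0, 0]], [[0, 0.15, 0], [0, 0, 0]], [[0, 0.075, 0], [0, 0, 0]], [[0, 0, 0], [0, 0, 0]], [[0, 0, 0], [0, 0, 0]]], "gripper": 0.3}}

```text
time: 36.45
eef_pos: [0.4073, -0.2758, 0.1132]
tcp_rot: [0.707, 0.016, -0.016, -0.707]
contact_force: [0.1, 0.5, 0.5]
opening: 0.697
```

{"api": "send_rows", "payload": {"plan": [[[0, 0, 0], [0, 0, 0]], [[0, 0, 0], [0, 0, 0]], [[0, 0, 0], [0, 0, 0]], [[0, 0, 0], [0, 0, 0]], [[0, 0, 0], [0, 0, 0]], [[0, 0, 0], [0, 0, 0]], [[0, 0, 0], [0, 0, 0]]], "gripper": 1.0, "grip_force": 50}}

```text
time: 37.15
eef_pos: [0.4075, -0.2755, 0.1138]
tcp_rot: [0.707, 0.017, -0.015, -0.707]
contact_force: [-0.7, 2.0, 6.3]
opening: 0.362
```

{"api": "send_rows", "payload": {"plan": [[[0, -0.15, 0], [0, 0, 0]], [[0, -0.25, 0], [0, 0, 0]], [[0, -0.3, 0], [0, 0, 0]], [[0, -0.3, 0], [0, 0, 0]], [[0, -0.3, 0], [0, 0, 0]], [[0, -0.25, 0], [0, 0, 0]], [[0, 0, 0], [0, 0, 0]], [[0, 0, 0], [0, 0, 0]]]}}

```text
time: 37.95
eef_pos: [0.4064, -0.275, 0.2969]
tcp_rot: [-0.707, -0.016, 0.016, 0.707]
contact_force: [-0.3, -0.0, -4.1]
opening: 0.359
```

{"api": "send_rows", "payload": {"plan": [[[0.06, 0, 0.15], [0, 0, 0]], [[0.11, 0, 0.3], [0, 0, 0]], [[0.11, 0, 0.3], [0, 0, 0]], [[0.11, 0, 0.3], [0, 0, 0]], [[0.11, 0, 0.3], [0, 0, 0]], [[0.11, 0, 0.3], [0, 0, 0]], [[0.11, 0, 0.3], [0, 0, 0]], [[0.11, 0, 0.3], [0, 0, 0]], [[0.11, 0, 0.3], [0, 0, 0]], [[0.11, 0, 0.3], [0, 0, 0]], [[0.11, 0, 0.3], [0, 0, 0]], [[0.05, 0, 0.16], [0, 0, 0]]]}}

```text
time: 39.15
eef_pos: [0.5326, 0.1307, 0.2937]
tcp_rot: [-0.707, -0.014, 0.019, 0.707]
contact_force: [0.1, -0.6, -3.4]
opening: 0.363
```

{"api": "send_rows", "payload": {"plan": [[[0, 0, 0], [0, 0, 0]], [[0, 0, 0], [0, 0, 0]], [[0, 0, 0], [0, 0, 0]]]}}

```text
time: 39.45
eef_pos: [0.533, 0.1273, 0.2962]
tcp_rot: [0.707, 0.015, -0.017, -0.707]
contact_force: [0.1, -0.7, -2.9]
opening: 0.357
```

```bash
python3 - <<'E'
from h import *
T=wristT(); h=np.arctan2(T[1,2],T[0,2]); print(h,get_state()["contact_force"],get_state()["opening"]); need([.5338,.1273,.22],h)
c=wrist(); np.save("pics/w16.npy",c["world_from_camera"]); cv2.imwrite("pics/w16.png",c["img"])
# bottle pose vs TCP: orange/yellow pixels silhouette in wrist view
hs=cv2.cvtColor(c["img"],cv2.COLOR_BGR2HSV); m=cv2.inRange(hs,(4,120,60),(34,255,255))
for v in range(200,330,10):
    u=np.nonzero(m[v,150:360])[0]+150; print(v,(u.min(),u.max(),len(u)) if len(u) else None)
E
```

```text
1.6152742208934034 [ 0.12107812 -0.73274748 -2.94599269] 0.35696985166022627
shift [0.009 0.635 0.   ] turn [ 0.0001 -0.     -0.0005] shift in target axes [0.006 0.635 0.   ]
200 (np.int64(218), np.int64(288), 71)
210 (np.int64(215), np.int64(291), 77)
220 (np.int64(213), np.int64(293), 81)
230 (np.int64(223), np.int64(281), 59)
240 (np.int64(223), np.int64(280), 58)
250 (np.int64(221), np.int64(282), 62)
260 (np.int64(219), np.int64(284), 66)
270 (np.int64(218), np.int64(286), 69)
280 (np.int64(218), np.int64(284), 67)
290 (np.int64(224), np.int64(278), 55)
300 (np.int64(243), np.int64(265), 23)
310 None
320 None
```

{"api": "send_rows", "payload": {"plan": [[[0, 0.15, 0], [0, 0, 0]], [[0, 0.15, 0], [0, 0, 0]], [[0, 0.15, 0], [0, 0, 0]], [[0, 0.1, 0], [0, 0, 0]], [[0, 0.1, 0], [0, 0, 0]], [[0, 0.1, 0], [0, 0, 0]], [[0, 0, 0], [0, 0, 0]], [[0, 0, 0], [0, 0, 0]]]}}

```text
time: 40.3
eef_pos: [0.534, 0.1281, 0.2084]
tcp_rot: [0.707, 0.016, -0.016, -0.707]
contact_force: [-0.3, 1.4, -3.6]
opening: 0.362
```

Inside the basket with no contact; lower the rest gently.

{"api": "send_rows", "payload": {"plan": [[[0, 0.04, 0], [0, 0, 0]], [[0, 0.04, 0], [0, 0, 0]], [[0, 0.03, 0], [0, 0, 0]], [[0, 0.03, 0], [0, 0, 0]], [[0, 0, 0], [0, 0, 0]], [[0, 0, 0], [0, 0, 0]]]}}

```text
time: 40.9
eef_pos: [0.5338, 0.1281, 0.1914]
tcp_rot: [0.707, 0.016, -0.016, -0.707]
contact_force: [-0.3, 0.4, -3.5]
opening: 0.358
```

{"api": "send_rows", "payload": {"plan": [[[0, 0.01, 0], [0, 0, 0]], [[0, 0.01, 0], [0, 0, 0]], [[0, 0.01, 0], [0, 0, 0]], [[0, 0, 0], [0, 0, 0]], [[0, 0, 0], [0, 0, 0]]]}}

```text
time: 41.4
eef_pos: [0.5348, 0.1283, 0.1902]
tcp_rot: [-0.707, -0.017, 0.015, 0.707]
contact_force: [-1.9, 0.3, 5.1]
opening: 0.361
```

{"api": "send_rows", "payload": {"plan": [[[0, -0.02, 0], [0, 0, 0]], [[0, 0, 0], [0, 0, 0]], [[0, 0, 0], [0, 0, 0]], [[0, 0, 0], [0, 0, 0]], [[0, 0, 0], [0, 0, 0]]], "gripper": 0.4}}

```text
time: 41.9
eef_pos: [0.5337, 0.1281, 0.19]
tcp_rot: [0.707, 0.016, -0.016, -0.707]
contact_force: [0.6, -0.1, 0.2]
opening: 0.6
```

{"api": "send_rows", "payload": {"plan": [[[0, -0.1, 0], [0, 0, 0]], [[0, -0.2, 0], [0, 0, 0]], [[0, -0.3, 0], [0, 0, 0]], [[0, -0.3, 0], [0, 0, 0]], [[0, -0.15, 0], [0, 0, 0]], [[0, 0, 0], [0, 0, 0]]]}}

```text
time: 42.5
eef_pos: [0.5356, 0.1282, 0.3216]
tcp_rot: [-0.707, -0.019, 0.013, 0.707]
contact_force: [-0.1, 1.1, 0.3]
opening: 0.602
```

```bash
python3 - <<'E'
from h import *
T=wristT(); h=np.arctan2(T[1,2],T[0,2]); print(h,get_state()["contact_force"],get_state()["opening"],T[:3,3])
c=wrist(); np.save("pics/w17.npy",c["world_from_camera"]); cv2.imwrite("pics/w17.png",c["img"])
hs=cv2.cvtColor(c["img"],cv2.COLOR_BGR2HSV); m=cv2.inRange(hs,(22,120,90),(34,255,255))
n,l,st,ce=cv2.connectedComponentsWithStats(m)
for i in range(1,n):
    if st[i,4]>100: print(st[i].tolist(),wpx2w(c,*ce[i],.231).round(4))
need([.4435,-.3623,.32],h)
E
```

```text
1.6161865316953854 [-0.0763228   1.12005564  0.31915524] 0.602478379408501 [0.53559669 0.1282463  0.3215601 ]
[29, 161, 24, 29, 309] [ 0.531  -0.0854  0.231 ]
[53, 162, 16, 24, 290] [ 0.5282 -0.0598  0.231 ]
[236, 163, 37, 41, 1152] [0.5311 0.1293 0.231 ]
[472, 312, 40, 42, 479] [0.7547 0.527  0.231 ]
[497, 356, 15, 21, 115] [0.8822 0.6501 0.231 ]
shift [-0.944 -0.016 -4.049] turn [-0.     -0.      0.0007] shift in target axes [-0.944 -0.012 -4.049]
```

{"api": "send_rows", "payload": {"plan": [[[-0.079, 0, -0.3375], [0, 0, 0]], [[-0.079, 0, -0.3375], [0, 0, 0]], [[-0.079, 0, -0.3375], [0, 0, 0]], [[-0.079, 0, -0.3375], [0, 0, 0]], [[-0.079, 0, -0.3375], [0, 0, 0]], [[-0.079, 0, -0.3375], [0, 0, 0]], [[-0.079, 0, -0.3375], [0, 0, 0]], [[-0.079, 0, -0.3375], [0, 0, 0]], [[-0.079, 0, -0.3375], [0, 0, 0]], [[-0.079, 0, -0.3375], [0, 0, 0]], [[-0.079, 0, -0.3375], [0, 0, 0]], [[-0.079, 0, -0.3375], [0, 0, 0]]], "gripper": 0.3}}

```text
time: 43.75
eef_pos: [0.441, -0.3635, 0.3139]
tcp_rot: [-0.706, -0.015, 0.017, 0.708]
contact_force: [0.7, -0.6, 0.4]
opening: 0.698
```

{"api": "send_rows", "payload": {"plan": [[[0, 0, 0], [0, 0, 0]], [[0, 0, 0], [0, 0, 0]]]}}

```text
time: 43.95
eef_pos: [0.4414, -0.3625, 0.3139]
tcp_rot: [-0.706, -0.014, 0.016, 0.708]
contact_force: [-0.1, -0.1, -0.2]
opening: 0.703
```

```bash
python3 - <<'E'
from h import *
T=wristT(); h=np.arctan2(T[1,2],T[0,2]); print(h,get_state()["contact_force"],get_state()["opening"],T[:3,3])
c=wrist(); cv2.imwrite("pics/w18.png",c["img"])
hs=cv2.cvtColor(c["img"],cv2.COLOR_BGR2HSV); m=cv2.inRange(hs,(22,120,90),(34,255,255))
n,l,st,ce=cv2.connectedComponentsWithStats(m)
for i in range(1,n):
    if st[i,4]>100: print(st[i].tolist(),wpx2w(c,*ce[i],.155).round(4))
need([.4435,-.3623,.113],h)
E
```

```text
1.6141757608905412 [-0.05293981 -0.09005223 -0.24652861] 0.7028790576038111 [ 0.44136436 -0.36250807  0.31390904]
[236, 156, 28, 32, 702] [ 0.4418 -0.3646  0.155 ]
[183, 186, 28, 13, 161] [ 0.465  -0.4205  0.155 ]
[169, 213, 26, 28, 458] [ 0.5077 -0.4418  0.155 ]
[326, 231, 32, 24, 429] [ 0.5213 -0.2443  0.155 ]
[0, 286, 10, 25, 119] [ 0.6962 -0.8115  0.155 ]
shift [ 0.017  1.679 -0.01 ] turn [-0.0005  0.0003 -0.0003] shift in target axes [ 0.014  1.679 -0.005]
```

{"api": "send_rows", "payload": {"plan": [[[0.015, 0.3, -0.01], [0, 0, 0]], [[0, 0.3, 0], [0, 0, 0]], [[0, 0.3, 0], [0, 0, 0]], [[0, 0.3, 0], [0, 0, 0]], [[0, 0.25, 0], [0, 0, 0]], [[0, 0.15, 0], [0, 0, 0]], [[0, 0.08, 0], [0, 0, 0]], [[0, 0, 0], [0, 0, 0]], [[0, 0, 0], [0, 0, 0]]]}}

```text
time: 44.9
eef_pos: [0.4448, -0.3635, 0.1158]
tcp_rot: [0.707, 0.017, -0.016, -0.707]
contact_force: [0.8, 0.2, 0.2]
opening: 0.698
```

{"api": "send_rows", "payload": {"plan": [[[0, 0, 0], [0, 0, 0]], [[0, 0, 0], [0, 0, 0]], [[0, 0, 0], [0, 0, 0]], [[0, 0, 0], [0, 0, 0]], [[0, 0, 0], [0, 0, 0]], [[0, 0, 0], [0, 0, 0]], [[0, 0, 0], [0, 0, 0]]], "gripper": 1.0, "grip_force": 50}}

```text
time: 45.6
eef_pos: [0.4449, -0.3644, 0.1165]
tcp_rot: [0.708, 0.017, -0.015, -0.706]
contact_force: [-0.4, 0.9, 6.2]
opening: 0.357
```

{"api": "send_rows", "payload": {"plan": [[[0, -0.15, 0], [0, 0, 0]], [[0, -0.25, 0], [0, 0, 0]], [[0, -0.3, 0], [0, 0, 0]], [[0, -0.3, 0], [0, 0, 0]], [[0, -0.3, 0], [0, 0, 0]], [[0, -0.25, 0], [0, 0, 0]], [[0, 0, 0], [0, 0, 0]], [[0, 0, 0], [0, 0, 0]]]}}

```text
time: 46.4
eef_pos: [0.4437, -0.3634, 0.2994]
tcp_rot: [-0.707, -0.016, 0.016, 0.707]
contact_force: [-0.3, -0.4, -3.0]
opening: 0.359
```

```bash
python3 - <<'E'
from h import *
T=wristT(); h=np.arctan2(T[1,2],T[0,2]); print(h,T[:3,3],get_state()["contact_force"]); need([.5442,-.0925,.30],h)
E
```

```text
1.6159903165333709 [ 0.44369152 -0.36339412  0.29942995] [-0.34464635 -0.35046515 -3.02222213]
shift [ 0.939 -0.004  2.217] turn [-0.0001  0.     -0.0001] shift in target axes [ 0.939 -0.005  2.217]
```

{"api": "send_rows", "payload": {"plan": [[[0.06, 0, 0.14], [0, 0, 0]], [[0.12, 0, 0.28], [0, 0, 0]], [[0.12, 0, 0.28], [0, 0, 0]], [[0.12, 0, 0.28], [0, 0, 0]], [[0.12, 0, 0.28], [0, 0, 0]], [[0.12, 0, 0.28], [0, 0, 0]], [[0.12, 0, 0.28], [0, 0, 0]], [[0.12, 0, 0.28], [0, 0, 0]], [[0.04, 0, 0.117], [0, 0, 0]], [[0, 0, 0], [0, 0, 0]], [[0, 0, 0], [0, 0, 0]], [[0, 0, 0], [0, 0, 0]]]}}

```text
time: 47.6
eef_pos: [0.5442, -0.0935, 0.2998]
tcp_rot: [-0.707, -0.015, 0.016, 0.707]
contact_force: [-0.3, -0.6, -2.4]
opening: 0.365
```

{"api": "send_rows", "payload": {"plan": [[[0, 0.15, 0], [0, 0, 0]], [[0, 0.15, 0], [0, 0, 0]], [[0, 0.15, 0], [0, 0, 0]], [[0, 0.1, 0], [0, 0, 0]], [[0, 0.1, 0], [0, 0, 0]], [[0, 0.08, 0], [0, 0, 0]], [[0, 0, 0], [0, 0, 0]], [[0, 0, 0], [0, 0, 0]]]}}

```text
time: 48.4
eef_pos: [0.5449, -0.0929, 0.2134]
tcp_rot: [0.707, 0.016, -0.016, -0.707]
contact_force: [0.3, 0.8, -2.3]
opening: 0.355
```

{"api": "send_rows", "payload": {"plan": [[[0, 0.04, 0], [0, 0, 0]], [[0, 0.04, 0], [0, 0, 0]], [[0, 0.03, 0], [0, 0, 0]], [[0, 0.02, 0], [0, 0, 0]], [[0, 0, 0], [0, 0, 0]], [[0, 0, 0], [0, 0, 0]]]}}

```text
time: 49.0
eef_pos: [0.5447, -0.0928, 0.1975]
tcp_rot: [-0.707, -0.016, 0.016, 0.707]
contact_force: [-0.2, -0.0, -2.3]
opening: 0.356
```

{"api": "send_rows", "payload": {"plan": [[[0, 0.015, 0], [0, 0, 0]], [[0, 0.015, 0], [0, 0, 0]], [[0, 0.015, 0], [0, 0, 0]], [[0, 0.01, 0], [0, 0, 0]], [[0, 0, 0], [0, 0, 0]], [[0, 0, 0], [0, 0, 0]]]}}

```text
time: 49.6
eef_pos: [0.5455, -0.0928, 0.1931]
tcp_rot: [0.707, 0.017, -0.015, -0.707]
contact_force: [-1.4, 1.9, 5.2]
opening: 0.354
```

Touchdown at the predicted height. I'll release, retreat to the side and look.

{"api": "send_rows", "payload": {"plan": [[[0, -0.02, 0], [0, 0, 0]], [[0, 0, 0], [0, 0, 0]], [[0, 0, 0], [0, 0, 0]], [[0, 0, 0], [0, 0, 0]], [[0, 0, 0], [0, 0, 0]]], "gripper": 0.4}}

```text
time: 50.1
eef_pos: [0.5446, -0.0928, 0.193]
tcp_rot: [-0.707, -0.016, 0.016, 0.707]
contact_force: [0.3, 0.3, -0.4]
opening: 0.597
```

{"api": "send_rows", "payload": {"plan": [[[0, -0.1, 0], [0, 0, 0]], [[0, -0.2, 0], [0, 0, 0]], [[0, -0.3, 0], [0, 0, 0]], [[0, -0.3, 0], [0, 0, 0]], [[0, -0.3, 0], [0, 0, 0]], [[-0.25, -0.2, 0], [0, 0, 0]], [[-0.25, -0.1, 0], [0, 0, 0]], [[-0.25, 0, 0], [0, 0, 0]], [[0, 0, 0], [0, 0, 0]], [[0, 0, 0], [0, 0, 0]]]}}

```text
time: 51.1
eef_pos: [0.4547, -0.0969, 0.3744]
tcp_rot: [0.707, 0.017, -0.015, -0.707]
contact_force: [0.5, 0.4, -0.2]
opening: 0.598
```

```bash
python3 - <<'E'
from h import *
print(get_state()["eef_pos"],get_state()["contact_force"])
c=wrist(); np.save("pics/w20.npy",c["world_from_camera"]); s=read_camera("scene"); t=read_camera("top")
cv2.imwrite("pics/s20.png",s["img"]);cv2.imwrite("pics/t20.png",t["img"]);cv2.imwrite("pics/w20.png",c["img"])
a=cv2.resize(s["img"][180:310,110:380],None,fx=1.8*400/486,fy=1.8*400/486)
a=cv2.resize(s["img"][190:310,150:370],(800,436)[:2]) if 0 else cv2.resize(s["img"][180:300,160:380],(400,218),interpolation=cv2.INTER_CUBIC)
b=cv2.resize(t["img"][90:250,150:400],(400,256),interpolation=cv2.INTER_CUBIC)
L=np.vstack([a,b]); w=cv2.resize(c["img"],(400,300)); d=cv2.resize(s["img"][190:290,100:245],(400,276),interpolation=cv2.INTER_CUBIC)
Rr=np.vstack([w,d]); H=max(len(L),len(Rr)); pad=lambda x: np.vstack([x,np.zeros((H-len(x),400,3),np.uint8)])
cv2.imwrite("pics/fin.png",np.hstack([pad(L),pad(Rr)]))
E
```

```text
[ 0.45474967 -0.09691773  0.37440251] [ 0.46944606  0.36146202 -0.21584779]
```

View pics/fin.png

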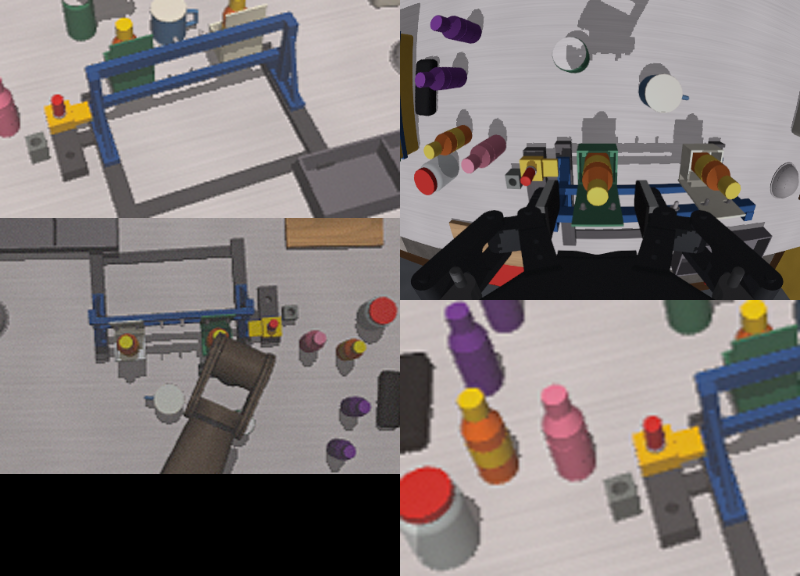

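```bash
python3 - <<'E'
from h import *
c=read_camera("scene")
for nm,kx in(("scene0",(.659,-.2365)),("s20",(.5795,-.2398)),("s20",(.582,-.2396))):
    im=cv2.imread(f"pics/{nm}.png"); h=cv2.cvtColor(im,cv2.COLOR_BGR2HSV)
    m=cv2.inRange(h,(0,140,60),(6,255,255))|cv2.inRange(h,(174,140,60),(180,255,255)); m[:, :170]=0; m[:,230:]=0; m[:225]=0; m[290:]=0
    y,x=np.nonzero(m); print(nm,x.min(),x.max(),y.min(),y.max(),len(x),x.mean().round(2),y.mean().round(2),"proj knob mid if seated",w2px(c,[*kx,.087]).round(1),"10mm up",w2px(c,[*kx,.097]).round(1))
d=cv2.absdiff(cv2.imread("pics/top0.png"),cv2.imread("pics/t20.png")).max(2)
for n,r in dict(bowl=(120,135,160,170),foam=(110,180,150,232),jar=(376,135,402,165),case=(382,182,405,225),spare=(360,160,382,182),purple=(352,198,384,245),pink=(336,155,356,178)).items():
    u0,v0,u1,v1=r; print(n,(d[v0:v1,u0:u1]>40).sum())
E
```

```text
scene0 192 199 250 261 68 196.01 255.18 proj knob mid if seated [196.  255.9] 10mm up [195.7 254.2]
s20 188 194 232 243 59 191.42 237.24 proj knob mid if seated [190.9 237.1] 10mm up [190.5 235.4]
s20 188 194 232 243 59 191.42 237.24 proj knob mid if seated [191.1 237.7] 10mm up [190.7 236. ]
bowl 0
foam 0
jar 0
case 0
spare 0
purple 2
pink 0
```

```bash
python3 -c "
from plant import *
print(get_state()['time'],abs(get_state()['dq']).max()); print(sign_off())"
```

```text
51.3 0.005254652152928453
the job is handed in; nothing more can be done
None
```

The counter is set up as asked and handed in at 51.3 s. I pulled the pin, drew the rack out, and pushed the pin home in the serving hole. Then I hung the green holder on the right-hand pins and the white holder on the left-hand pins; the red one was not there. One orange juice bottle now stands in each holder.

**Last checks**
- **Pin:** it held firm against a 25 N push, at the same height as when it was stowed (84.7 against 84.8 mm). The scene camera agrees to about 3 mm, which is as fine as it can tell.
- **Holders:** both plates lie against the rail. I saw both pins through the green plate. The white one I judged by the same heights, forces and edge pixels, not by seeing its pins.
- **Bottles:** both touched down at the predicted height and stand in their baskets. The spare bottle is still standing.
- **Other things:** the bowl, foam box, jar, case, and the pink and purple bottles showed no change from the start picture. I didn't compare the mug and tea can by code; they look undisturbed in the last picture.
- **Robot:** it was clear of everything and at rest.

**What went wrong or disagreed**
- **Missed grasps:** the first try at the green holder and at the first bottle both failed. The closed fingertips sat about 14 mm behind the TCP, not ahead of it as described. The bottle try pressed on the cap with about 8 N and may have shifted it a few mm. I gripped lower and both then worked.
- **Holder grips:** both holders were held by only a few mm of plate, and the green one tilted about 4° while carried.
- **Rack position:** the camera put the rack at about 77 mm rather than 80 mm, roughly within the pin's play in its holes and the reading error.

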